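Nest the dough cutters on their board and cover them

ROBOT

A 6-joint arm with a two-finger parallel gripper is mounted at the origin on a cart in front of the work surface, level with it; the furniture and walls round the work are solid. World frame = base frame: x ahead of the robot, y to its left, z up, the work surface at z = 0. Lengths are in mm, angles in rad, forces in N, time in s.
With the tool pointing down it reaches from about 275 to 850 mm from the base axis. Payload 5.2 kg.
Tool frame: the origin (TCP) lies midway between the tips of the shut fingers; the grasp point (between the pads) lies 19 mm behind it; z points along the fingers, y is the line along which they close (so a half turn about z gives the same grasp; the last joint's range is limited). The gripper opens to 85 mm and grips with 20 to 120 N. Pads are 22 mm wide; open, the fingers measure 114 mm over their backs; the gripper's body (76 mm by 85 mm) begins 54 mm behind the grasp point. The pads swing forward as they close: fully open they stand 13 mm farther back than shut.
Start: joints at [-1.542, 0.259, 1.535, -0, 1.348, -0.203], TCP at [126.372, -535.289, 200.91] pointing down, gripper open.
Joint ranges: [-3.14, 3.14], [-0.91, 2.08], [0.19, 2.58], [-1.22, 4.36], [0.22, 2.71], [-3.12, 3.12]. Speed limits (rad/s): [2.57, 2.57, 3.14, 3.14, 3.14, 3.14].

INTERFACE

Orientations are given as a unit quaternion [x, y, z, w].
In Python, from bench import r gives the robot as it stands.
- The arm moves only by the tool send_rows, never from a script. Its arguments are lists of equal length, an entry for each row: "travel": the shift along the tool's x, y, z normalised to -1 to 1, where 1 is 150 mm, a list of three; "turn": the turn about the tool's z normalised to -1 to 1, where 1 is 30 degrees. A call has 1 to 10 rows; each row is the pose to reach, as a shift and turn from the pose commanded when the call began, along the tool's axes at that moment; what a row does not reach only later rows make up. A row lasts 1/12 s, in which the tool goes at most 41.7 mm and 7.16 degrees, less where a joint would pass 70% of its speed; a pose out of reach is approached as far as the arm can. A call with a number of a shift or a turn outside -1 to 1 is refused whole. A call with a gripper value outside its range is refused whole. "claw" is the opening, from -1 (shut) to 1 (fully open), set as the call begins (left out, the last holds). The fingers move at their own pace and stop on an object; "grip_force" is the grip in N (left out, the last holds). Time passes only in rows, so rows that repeat a pose let the fingers close. It gives the time, the measured TCP pose, the force, the opening and the grip force at its end, in the units of the state.
- r.sense(): the state, without advancing time (a new reading comes with each control period).
- r.read_camera(name): name is "side" or "top" or "wrist"; returns the picture (384x512x3 uint8, red, green, blue); there is no depth.
- r.camera_info(name): a dict with "camera_matrix" (3x3 intrinsics, pixels), "k1" (the pictures are not rectified: a ray, as slopes to the right and down, at radius r is drawn at 1 + k1 r^2 times it, then the intrinsics apply), "xyz" and "rotation" of the camera in the world; the wrist camera has in their place "T_tool_cam" (4x4, takes a point from camera to tool coordinates, whose origin is the TCP and whose axes are the flange's). Camera axes: x right, y up, looking along -z (the intrinsics and any distortion apply to the point x, -y, -z); pixel columns grow to the right and rows downward; lengths in mm; the calibration is good to about 2 mm. A picture is of the moment at which its call begins: read the wrist's pose just before it. camera_info takes no time and is no camera call.
- r.finish_job(): hands the job in; it is judged then, once.
The state is a dict: "clock": time; "joint_positions": joint angles; "qd": joint speeds; "effort": joint torques, N m; "ee_pos": TCP position; "eef_rot": TCP orientation; "ft_force": force on the tool from outside, world axes, zero at the start; "ft_torque": the same for the moment, N m; "width": opening from 0.0 (shut) to 1.0 (fully open); "finger_force": force on a finger pad.
Only numpy, scipy, OpenCV 4.12 (cv2) and the standard library are available. Lean on these libraries where they do the work, as an engineer would, in place of code of your own. Each camera call takes 0.05 s, during which the arm holds its last target. There are 200 camera calls.

TASK

Put the set of round dough cutters away: on the round wooden board stand the smallest cutter over the stud in the middle, then the middle-sized one around it, then the largest around both, each flat on the board and centred on it. Last put the metal cover over the nest so that it stands flat on the board, centred, and let go; leave the bell, the timer and the jar where they are.

Things in the scene. Friction and masses are not known exactly. Their poses are not given: they have to be found in the camera images.
- small_cutter: plain round steel dough cutter: an open tube standing upright, 34 mm outside diameter, 29 mm inside, wall 2.5 mm (a rolled rim adds 0.5 mm at the top), 45 mm tall, 55 to 115 g; the smallest of three. Origin: centre of its lower edge; z up. Loose, stands on the counter, may be gripped across its outside at any yaw.
- medium_cutter: plain round steel dough cutter: an open tube standing upright, 50 mm outside diameter, 45 mm inside, wall 2.5 mm (a rolled rim adds 0.5 mm at the top), 45 mm tall, 55 to 115 g; the middle one of three. Origin: centre of its lower edge; z up. Loose, stands on the counter, may be gripped across its outside at any yaw.
- large_cutter: plain round steel dough cutter: an open tube standing upright, 66 mm outside diameter, 61 mm inside, wall 2.5 mm (a rolled rim adds 0.5 mm at the top), 45 mm tall, 55 to 115 g; the largest of three. Origin: centre of its lower edge; z up. Loose, stands on the counter, may be gripped across its outside at any yaw.
- cover: round metal cover, a cap open underneath, standing mouth down on the counter: 84 mm outside diameter, 78 mm inside, body 60 mm tall (56 mm deep inside), with a dark wooden knob on top, a 22 mm cylinder from 60 to 90 mm height; 110 to 230 g. Origin: centre of its lower edge; z up. Loose.
- board: round wooden storage board, 120 mm diameter, top face 14 mm above its origin, fixed to the counter; in its middle a dark wooden stud, 16 mm diameter, 6 mm higher than the top face, over which the smallest cutter stands with 6 mm to spare all round. Origin: centre of its underside, on the counter; z up.
- call_bell: bystander: counter bell with a black foot, 84 mm diameter, 63 mm tall, origin at the centre of its underside. Loose; leave alone.
- timer: bystander: cream kitchen timer near the right-hand end of the counter, beside the bell (another like it stands far back), 66 mm diameter, 60 mm tall, origin at the centre of its underside. Loose; leave alone.
- orange_jar: bystander: small orange preserve jar at the left, near the front of the counter (others stand far back), 60 mm diameter, 66 mm tall, origin at the centre of its underside. Loose; leave alone.
Not all that is in view belongs to the job. Leave any purple look-alike of the medium_cutter alone.

How it is judged:
By the outcome, as a careful person would: the job done as asked, in the order asked, and still so for the second after the job is handed in, with the robot touching nothing.
It also fails if it takes over 112 s, if anything falls off the work surface, if the arm or the gripper's body presses on something with over 40 N, if the wrist force passes 120 N, or if a joint passes its speed limit or range.

## Working session

There is one attempt and no reset: what is moved stays moved. The work goes in short steps, Python scripts to look and compute and a tool call to move; the robot and the scene stay as the last step left them, time stands still between calls to the robot, and variables do not carry over. Pictures are saved under pics/ and viewed, at most 14 in all, crops included, and the job is handed in when it is done.

Besides the shell and the picture viewer there is one more tool, called as name([rows], argument=value, ...), one row to a line, values as JSON. send_rows: Moves the arm, as the interface text tells. Scaled input: -1 to 1 covers 150 mm each way for a shift and 30 degrees each way for a turn. Its arguments: {"type":"object","properties":{"travel":{"type":"array","items":{"type":"array","items":{"type":"number"}}},"turn":{"type":"array","items":{"type":"number"}},"claw":{"type":"number"},"grip_force":{"type":"number"}},"required":["travel","turn"]}

```bash
ls; mkdir -p pics
python3 - <<'E'
from bench import r
import cv2
print(r.sense())
for n in ("top","side"):
    im=r.read_camera(n); cv2.imwrite(f"pics/{n}0.png",im[:,:,::-1]); print(n,r.camera_info(n))
print(r.camera_info("wrist"))
E
```

```text
pics
{'clock': 0.0, 'joint_positions': array([-1.54180918e+00,  2.59334204e-01,  1.53612672e+00, -1.13844643e-05,
        1.34799571e+00, -2.02779992e-01]), 'qd': array([-1.29746384e-03,  8.88434071e-05,  5.40415820e-04,  6.85554785e-04,
       -4.68600619e-04, -2.19642681e-03]), 'effort': array([ 2.19568232e-03, -4.46031439e+01, -2.90567029e+01,  1.80187058e-04,
        1.17225762e-02, -4.59834794e-06]), 'ee_pos': array([ 126.34522955, -534.67116607,  200.06197503]), 'eef_rot': array([ 9.93292432e-01,  1.15625582e-01,  7.53550745e-05, -9.28952651e-04]), 'ft_force': array([0.30623933, 0.16040067, 0.83093652]), 'ft_torque': array([ 0.02858405,  0.01699647, -0.03707013]), 'finger_force': 0.0, 'width': 0.998247627130414}
top {'camera_matrix': array([[470.26303365,   0.        , 256.80516743],
       [  0.        , 470.26303365, 197.20448861],
       [  0.        ,   0.        ,   1.        ]]), 'k1': -0.12471783924482388, 'xyz': array([ 230.72867943,   10.28819038, 1715.49445445]), 'rotation': array([-0.06119358,  0.06499566,  0.70817834, -0.7003673 ])}
side {'camera_matrix': array([[35
[... 160 characters left out ...]
08708996758, 'xyz': array([ 576.17272407, -971.01424974,  688.7822626 ]), 'rotation': array([0.46824073, 0.00652998, 0.02766582, 0.88314358])}
{'camera_matrix': array([[310.45250429,   0.        , 252.78092606],
       [  0.        , 310.45250429, 190.25187392],
       [  0.        ,   0.        ,   1.        ]]), 'k1': -0.025280507800477234, 'T_tool_cam': array([[-4.04538679e-05,  9.45849956e-01,  3.24604159e-01,
         8.41804023e+01],
       [ 9.99999847e-01,  2.17302467e-04, -5.08563007e-04,
        -1.15966248e+00],
       [-5.51561582e-04,  3.24604088e-01, -9.45849820e-01,
        -1.72465890e+02],
       [ 0.00000000e+00,  0.00000000e+00,  0.00000000e+00,
         1.00000000e+00]])}
```

View pics/top0.png

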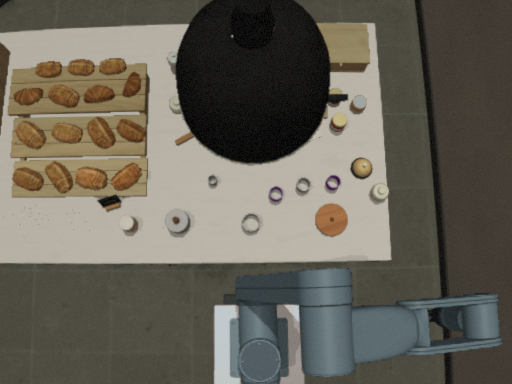

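View pics/side0.png

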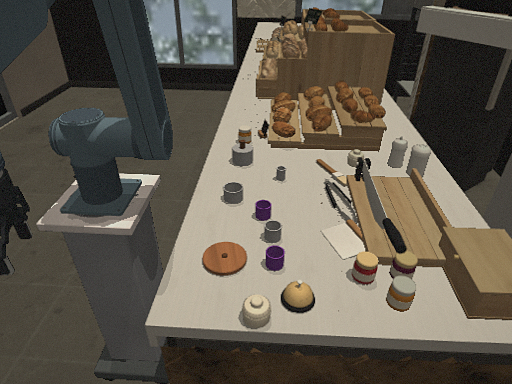

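Top view: steel cutters are small (212,180), medium (303,184) and large (251,223). The cover is at (177,221) and the board at (331,219). The purple look-alikes are at (276,194) and (332,183), the bell at (361,168), the timer at (379,192) and the jar at (128,223). The side view agrees.

```bash
cat > h.py <<'E'
import numpy as np, cv2
from bench import r
from scipy.spatial.transform import Rotation as R
def cam(name, s=None):
    i=r.camera_info(name)
    if name=="wrist":
        s=s or r.sense(); T=i["T_tool_cam"]; Q=R.from_quat(s["eef_rot"]).as_matrix()
        return i,Q@T[:3,:3],s["ee_pos"]+Q@T[:3,3]
    return i,R.from_quat(i["rotation"]).as_matrix(),np.array(i["xyz"])
def cast(c,uv,z):
    i,Q,o=c; K=i["camera_matrix"]; k=i["k1"]
    d=cv2.undistortPoints(np.array(uv,float).reshape(-1,1,2),K,np.array([k,0,0,0.]))[:,0]
    v=np.c_[d[:,0],-d[:,1],-np.ones(len(d))]@Q.T
    return o+v*((z-o[2])/v[:,2])[:,None]
def proj(c,P):
    i,Q,o=c; p=(np.atleast_2d(P)-o)@Q; x=p[:,0]/-p[:,2]; y=-p[:,1]/-p[:,2]
    f=1+i["k1"]*(x*x+y*y); K=i["camera_matrix"]
    return np.c_[x*f*K[0,0]+K[0,2],y*f*K[1,1]+K[1,2]]
def circ(xy): # least-squares circle
    A=np.c_[2*xy,np.ones(len(xy))]; a=np.linalg.lstsq(A,(xy**2).sum(1),rcond=None)[0]
    return a[:2],np.sqrt(a[2]+a[:2]@a[:2])
E
python3 - <<'E'
from h import *
c=cam("top")
for n,u,z in [("small",(212,180),25),("med",(303,184),25),("large",(251,223),25),("cover",(177,221),75),("board",(331,219),14),("purp",(276,194),25),("purp2",(332,183),25),("bell",(361,168),30),("timer",(379,192),30),("jar",(128,223),40)]:
    p=cast(c,u,z)[0]; print(n,p.round(0),np.hypot(*p[:2]).round())
E
```

```text
small [602. 164.  25.] 624.0
med [ 584. -171.   25.] 608.0
large [441.  21.  25.] 442.0
cover [445. 282.  75.] 527.0
board [ 454. -271.   14.] 529.0
purp [547. -71.  25.] 552.0
purp2 [ 586. -279.   25.] 649.0
bell [ 641. -389.   30.] 750.0
timer [ 550. -451.   30.] 711.0
jar [444. 466.  40.] 644.0
```

send_rows([
  [0.93,-0.465,0],
  [0.93,-0.465,0],
  [0.93,-0.465,0],
  [0.93,-0.465,0],
  [0.93,-0.465,0],
  [0.93,-0.465,0],
], turn=[0.443,0.443,0.443,0.443,0.443,0.443], claw=1)

```text
clock: 0.6
ee_pos: [247.2, -434.1, 200.8]
eef_rot: [1.0, 0.002, -0.0, -0.0]
ft_force: [0.2, -0.1, 0.1]
width: 0.999
finger_force: 0.0
```

send_rows([
  [0.69,-0.55,0.15],
  [0.69,-0.55,0.15],
  [0.69,-0.55,0.15],
  [0.69,-0.55,0.15],
  [0.69,-0.55,0.15],
], turn=[0,0,0,0,0])

```text
clock: 1.02
ee_pos: [350.4, -351.8, 177.6]
eef_rot: [1.0, 0.001, -0.0, -0.001]
ft_force: [-0.6, 0.7, 0.8]
width: 1.001
finger_force: 0.0
```

send_rows([
  [0.69,-0.55,0.15],
  [0.69,-0.55,0.15],
  [0.69,-0.55,0.15],
  [0.69,-0.55,0.15],
  [0.69,-0.55,0.15],
  [0.69,-0.55,0.15],
  [0.69,-0.55,0.15],
  [0.69,-0.55,0.15],
], turn=[0,0,0,0,0,0,0,0])

```text
clock: 1.68
ee_pos: [452.0, -272.3, 156.3]
eef_rot: [1.0, -0.001, -0.0, 0.0]
ft_force: [-0.3, -0.2, -0.3]
width: 1.003
finger_force: 0.0
```

Run:
```python
from h import *
s=r.sense(); im=r.read_camera("wrist"); cv2.imwrite("pics/w_board.png",im[:,:,::-1])
im=r.read_camera("top"); cv2.imwrite("pics/top1.png",im[:,:,::-1])
np.save("s_board.npy",s,allow_pickle=True); print(s["clock"],s["ee_pos"],s["eef_rot"],s["joint_positions"])
```

```text
1.6833 [ 452.0130653  -272.33675784  156.26344676] [ 9.99999058e-01 -1.29206234e-03 -1.70172800e-05  4.62235803e-04] [-7.53269215e-01  2.53469483e-01  1.65569088e+00 -7.40566942e-04
  1.23182574e+00  8.20357276e-01]
```

View pics/w_board.png

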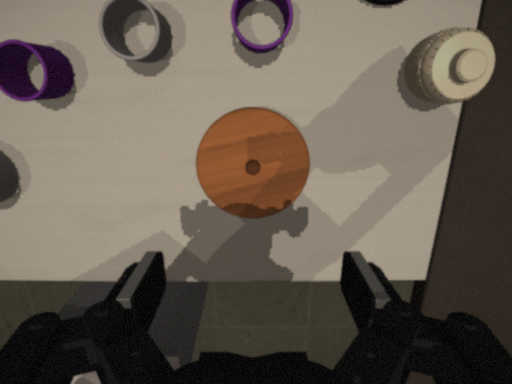

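The board is at (253,163) with its stud at (253,167). The steel medium cutter is at (130,28) between the two purple ones, and the timer is at (455,65).

```bash
cat >> h.py <<'E'
def blobs(mask,amin=200):
    n,l,st,ce=cv2.connectedComponentsWithStats(mask.astype(np.uint8)); return [(st[i,4],ce[i].round(1),l==i) for i in range(1,n) if st[i,4]>amin]
def edge(c,m,z): # hull outline cast to plane z and fitted
    p=max(cv2.findContours(m.astype(np.uint8),cv2.RETR_EXTERNAL,cv2.CHAIN_APPROX_NONE)[0],key=len)[:,0]
    q=cast(c,p,z)[:,:2]; o,R0=circ(q); return o,R0,np.abs(np.hypot(*(q-o).T)-R0).mean()
E
python3 - <<'E'
from h import *
s=np.load("s_board.npy",allow_pickle=True).item(); c=cam("wrist",s)
im=cv2.imread("pics/w_board.png"); h=cv2.cvtColor(im,cv2.COLOR_BGR2HSV)
m=(h[:,:,0]<16)&(h[:,:,1]>120)&(h[:,:,2]>40)
for a,ce,b in blobs(m,2000): print("wrist",a,ce,edge(c,b,14))
print("stud",cast(c,(253,167),20))
g=cv2.cvtColor(im,cv2.COLOR_BGR2GRAY)[150:185,235:272]; y,x=np.where(g<g.min()+25); print(x.mean()+235,y.mean()+150, cast(c,(x.mean()+235,y.mean()+150),20))
print("med hsv",h[20:50:10,100:165:8].tolist())
im=cv2.imread("pics/top1.png"); h=cv2.cvtColor(im,cv2.COLOR_BGR2HSV); m=(h[:,:,0]<16)&(h[:,:,1]>120)&(h[:,:,2]>40)
for a,ce,b in blobs(m,400): print("top",a,ce,edge(cam("top"),b,14))
cv2.imwrite("pics/t1c.png",cv2.resize(im[150:260,150:400],None,fx=3.2,fy=3.2,interpolation=cv2.INTER_CUBIC))
E
```

```text
wrist 9715 [252.4 162.4] (array([ 455.2123172 , -271.05782748]), np.float64(58.29786807849123), np.float64(0.2678247486067699))
stud [[ 455.20003905 -271.61798401   20.        ]]
252.41242937853107 166.59887005649716 [[ 455.62564126 -271.01691313   20.        ]]
med hsv [[[21, 35, 125], [0, 17, 44], [5, 33, 47], [35, 37, 41], [17, 48, 74], [18, 40, 96], [19, 38, 95], [18, 29, 130], [21, 35, 51]], [[17, 31, 130], [30, 28, 45], [0, 19, 41], [11, 49, 73], [16, 44, 134], [20, 42, 157], [20, 45, 158], [22, 35, 133], [17, 36, 49]], [[17, 44, 156], [19, 37, 55], [15, 31, 49], [15, 35, 72], [19, 47, 137], [20, 44, 151], [18, 40, 160], [16, 30, 126], [20, 16, 48]]]
top 478 [126.5 176.8] (array([623.13513363, 488.54741366]), np.float64(48.78592694380413), np.float64(7.897656800102088))
```

View pics/t1c.png

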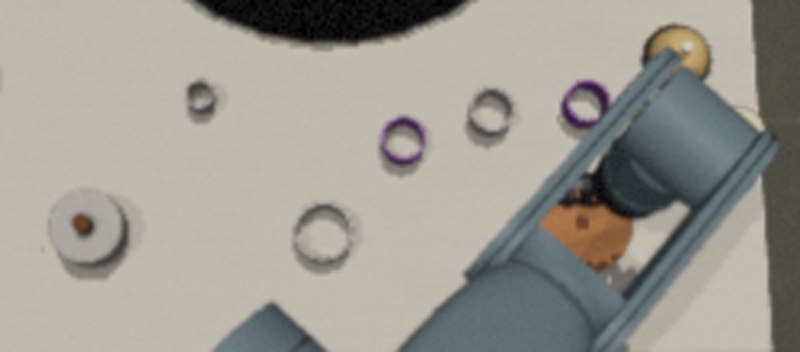

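send_rows([
  [0.33,-0.97,0],
  [0.33,-0.97,0],
  [0.33,-0.97,0],
  [0.33,-0.97,0],
], turn=[0,0,0,0])

```text
clock: 2.12
ee_pos: [502.8, -123.0, 156.3]
eef_rot: [1.0, -0.001, 0.0, -0.0]
ft_force: [-0.0, 0.5, -0.6]
width: 0.998
finger_force: 0.0
```

send_rows([
  [0.33,-0.97,0],
  [0.33,-0.97,0],
  [0.33,-0.97,0],
  [0.33,-0.97,0],
], turn=[0,0,0,0])

```text
clock: 2.45
ee_pos: [552.8, 23.0, 156.4]
eef_rot: [1.0, 0.0, 0.001, -0.0]
ft_force: [1.1, -1.2, 0.6]
width: 1.006
finger_force: 0.0
```

send_rows([
  [0.33,-0.97,0.1],
  [0.33,-0.97,0.1],
  [0.33,-0.97,0.1],
  [0.33,-0.97,0.1],
  [0.33,-0.97,0.1],
  [0.33,-0.97,0.1],
  [0.33,-0.97,0.1],
  [0.33,-0.97,0.1],
], turn=[0,0,0,0,0,0,0,0])

```text
clock: 3.12
ee_pos: [601.6, 164.4, 141.2]
eef_rot: [1.0, -0.001, 0.0, 0.0]
ft_force: [0.1, -0.0, 0.7]
width: 1.0
finger_force: 0.0
```

Run:
```python
from h import *
s=r.sense(); im=r.read_camera("wrist"); cv2.imwrite("pics/w_small.png",im[:,:,::-1])
np.save("s_small.npy",s,allow_pickle=True); print(s["clock"],s["ee_pos"],s["eef_rot"],s["joint_positions"])
```

```text
3.1167 [601.6362586  164.37945548 141.17257908] [ 9.99999551e-01 -9.13684531e-04  1.93393207e-05  2.50705090e-04] [ 8.84254062e-02  4.31946136e-01  1.43338538e+00 -5.25489550e-04
  1.27626739e+00  1.66120165e+00]
```

View pics/w_small.png

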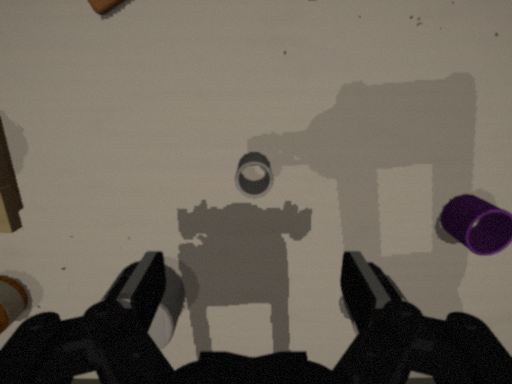

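The small cutter's rim is at about (254,180), with about 36 px outer diameter. The purple cutter on the right and the cover, bottom left, are clear of it.

```bash
cat >> h.py <<'E'
def rim(im,c,uv,rad,z=45.): # outer rim circle near uv: strongest Hough circle, upscaled 4x
    u,v=map(int,uv); p0=cast(c,uv,z)[0]; q=proj(c,[p0,p0+[0,rad,0]]); R0=np.hypot(*(q[1]-q[0])); w=int(R0*1.7)
    x0,y0=max(u-w,0),max(v-w,0); g=cv2.cvtColor(im[y0:v+w,x0:u+w],cv2.COLOR_BGR2GRAY); g=cv2.GaussianBlur(cv2.resize(g,None,fx=4,fy=4,interpolation=cv2.INTER_CUBIC),(0,0),2.5)
    k=cv2.HoughCircles(g,cv2.HOUGH_GRADIENT_ALT,1,3,param1=60,param2=0.6,minRadius=int(R0*4*.78),maxRadius=int(R0*4*1.12))
    if k is None: print("none",R0); return
    for a,b,d in k[0][:4]:
        e=np.array([(a+.5)/4-.5+x0,(b+.5)/4-.5+y0]); print("px",e.round(1),"r",d/4,"exp",R0.round(1),"world",cast(c,e,z)[0].round(1))
E
python3 - <<'E'
from h import *
s=np.load("s_small.npy",allow_pickle=True).item(); c=cam("wrist",s); im=cv2.imread("pics/w_small.png")
rim(im,c,(254,180),17.5); print(cast(c,(254,180),45))
s=np.load("s_board.npy",allow_pickle=True).item(); c=cam("wrist",s); rim(cv2.imread("pics/w_board.png"),c,(130,30),25.5)
E
```

```text
px [253.4 177.9] r 16.421118 exp 19.3 world [605.2 164.9  45. ]
px [254.4 171.1] r 18.463255 exp 19.3 world [611.5 164.   45. ]
px [251.6 174.1] r 19.625067 exp 19.3 world [608.7 166.5  45. ]
[[603.1864433  164.32455121  45.        ]]
px [144.1  35.6] r 27.393768 exp 30.5 world [ 574.8 -181.3   45. ]
```

Run:
```python
import cv2
im=cv2.imread("pics/w_small.png"); g=cv2.cvtColor(im,cv2.COLOR_BGR2GRAY)
print("col254 rows145-204",g[145:205,253:256].mean(1).astype(int).tolist())
print("row180 cols228-280",g[179:182,228:281].mean(0).astype(int).tolist())
```

```text
col254 rows145-204 [117, 116, 116, 116, 117, 114, 100, 68, 52, 48, 47, 50, 52, 49, 50, 58, 74, 97, 101, 91, 99, 124, 127, 122, 122, 121, 121, 118, 118, 117, 118, 118, 118, 117, 113, 93, 60, 51, 48, 49, 48, 46, 48, 48, 48, 48, 49, 50, 55, 77, 106, 116, 108, 118, 131, 135, 135, 135, 131, 120]
row180 cols228-280 [135, 133, 134, 136, 137, 131, 122, 111, 109, 102, 81, 57, 45, 44, 45, 45, 50, 48, 50, 58, 66, 71, 76, 82, 89, 92, 89, 84, 81, 77, 73, 64, 58, 52, 46, 48, 42, 42, 41, 43, 48, 68, 90, 101, 103, 112, 126, 133, 136, 136, 136, 134, 137]
```

send_rows([
  [0.014,0,0.25],
  [0.014,0,0.5],
  [0.014,0,0.7],
  [0.014,0,0.82],
  [0.014,0,0.9],
  [0.014,0,0.9],
  [0.014,0,0.9],
], turn=[0,0,0,0,0,0,0])

```text
clock: 3.75
ee_pos: [604.1, 165.3, 6.3]
eef_rot: [1.0, -0.001, 0.0, 0.0]
ft_force: [0.0, 0.6, -0.1]
width: 1.003
finger_force: 0.0
```

send_rows([
  [0,0,0],
  [0,0,0],
  [0,0,0],
  [0,0,0],
  [0,0,0],
  [0,0,0],
  [0,0,0],
  [0,0,0],
  [0,0,0],
  [0,0,0],
], turn=[0,0,0,0,0,0,0,0,0,0], claw=-1, grip_force=30)

```text
clock: 4.58
ee_pos: [604.8, 166.1, 7.1]
eef_rot: [1.0, -0.0, 0.001, -0.0]
ft_force: [-0.2, -1.5, 6.3]
width: 0.374
finger_force: 29.5
```

send_rows([
  [0,0,-0.2],
  [0,0,-0.4],
  [0,0,-0.7],
  [0,0,-0.93],
  [0,0,-0.93],
  [0,0,-0.93],
  [0,0,-0.93],
], turn=[0,0,0,0,0,0,0])

```text
clock: 5.17
ee_pos: [603.1, 166.1, 144.7]
eef_rot: [1.0, -0.0, -0.001, 0.0]
ft_force: [-1.1, -0.1, -1.0]
width: 0.372
finger_force: 30.2
```

Run:
```python
from h import *
s=r.sense(); im=r.read_camera("wrist"); cv2.imwrite("pics/w_g1.png",im[:,:,::-1])
np.save("s_g1.npy",s,allow_pickle=True); print(s["clock"],s["ee_pos"],s["eef_rot"],s["width"],s["finger_force"])
```

```text
5.1667 [603.05488803 166.11333762 144.675978  ] [ 9.99999803e-01 -1.35754797e-05 -6.26626064e-04  4.33284403e-05] 0.37165740342003745 30.18095449951943
```

View pics/w_g1.png

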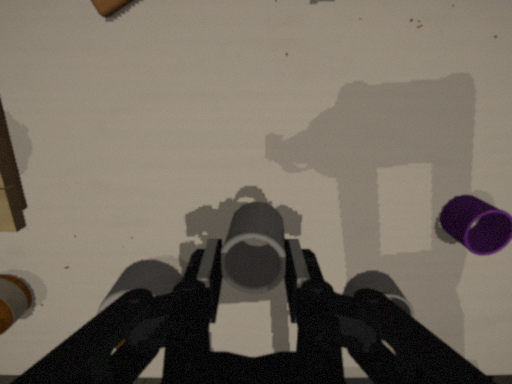

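The cutter is gripped upright, with its rim ring centred at about (254,263).

Run:
```python
from h import *
s=np.load("s_g1.npy",allow_pickle=True).item(); c=cam("wrist",s)
g=cv2.cvtColor(cv2.imread("pics/w_g1.png"),cv2.COLOR_BGR2GRAY)
print("col254 rows195-300",g[195:300,253:256].mean(1).astype(int).tolist())
print("row262 cols215-295",g[261:264,215:295].mean(0).astype(int).tolist())
for x in (-3,0,3):
  P=s["ee_pos"]+[x,0,38]; print(x,proj(c,[P,P+[16,0,0],P-[16,0,0],P+[0,16,0],P-[0,16,0]]).round(1).tolist())
```

```text
col254 rows195-300 [89, 90, 93, 101, 111, 117, 100, 68, 53, 50, 51, 50, 51, 51, 51, 54, 54, 51, 52, 52, 55, 54, 55, 53, 54, 57, 53, 54, 54, 54, 53, 54, 54, 52, 54, 53, 55, 63, 80, 95, 105, 111, 102, 89, 88, 90, 89, 88, 88, 84, 72, 51, 43, 41, 40, 42, 42, 42, 43, 41, 42, 39, 42, 42, 41, 40, 40, 42, 42, 42, 41, 38, 41, 42, 41, 42, 39, 41, 42, 43, 39, 43, 43, 42, 41, 43, 43, 42, 41, 40, 41, 44, 47, 60, 68, 73, 77, 75, 79, 84, 86, 85, 85, 86, 85]
row262 cols215-295 [10, 10, 11, 11, 10, 22, 45, 59, 54, 51, 46, 40, 42, 41, 41, 40, 42, 43, 41, 44, 43, 42, 44, 44, 44, 41, 42, 43, 43, 41, 40, 42, 44, 43, 40, 41, 42, 40, 41, 41, 42, 44, 41, 44, 42, 41, 41, 40, 41, 42, 41, 43, 42, 41, 44, 41, 43, 42, 42, 40, 41, 42, 40, 40, 40, 43, 49, 54, 60, 55, 36, 18, 6, 9, 10, 5, 4, 14, 31, 52]
-3 [[255.1, 267.3], [255.2, 238.8], [255.0, 293.8], [223.2, 267.3], [287.0, 267.2]]
0 [[255.1, 262.1], [255.2, 233.2], [255.1, 289.0], [223.0, 262.1], [287.2, 262.0]]
3 [[255.2, 256.8], [255.2, 227.5], [255.1, 284.1], [222.8, 256.8], [287.5, 256.8]]
```

send_rows([
  [-0.328,0.974,0],
  [-0.328,0.974,0],
  [-0.328,0.974,0],
  [-0.328,0.974,0],
], turn=[0,0,0,0])

```text
clock: 5.55
ee_pos: [551.7, 17.9, 142.8]
eef_rot: [1.0, -0.0, -0.003, 0.0]
ft_force: [-0.1, -0.6, -1.5]
width: 0.367
finger_force: 30.2
```

send_rows([
  [-0.328,0.974,0],
  [-0.328,0.974,0],
  [-0.328,0.974,0],
  [-0.328,0.974,0],
], turn=[0,0,0,0])

```text
clock: 5.88
ee_pos: [502.7, -128.3, 143.2]
eef_rot: [1.0, -0.001, -0.002, -0.001]
ft_force: [0.4, 0.7, -1.4]
width: 0.369
finger_force: 30.2
```

send_rows([
  [-0.328,0.974,0.4],
  [-0.328,0.974,0.4],
  [-0.328,0.974,0.4],
  [-0.328,0.974,0.4],
  [-0.328,0.974,0.4],
  [-0.328,0.974,0.4],
  [-0.328,0.974,0.4],
  [-0.328,0.974,0.4],
  [-0.328,0.974,0.4],
  [-0.328,0.974,0.4],
], turn=[0,0,0,0,0,0,0,0,0,0])

```text
clock: 6.72
ee_pos: [456.8, -271.0, 85.8]
eef_rot: [1.0, 0.001, 0.0, 0.0]
ft_force: [0.1, 0.0, -0.5]
width: 0.373
finger_force: 30.3
```

```bash
cat >> h.py <<'E'
def avg(n=6):
    P=[]
    for _ in range(n): r.read_camera("top"); s=r.sense(); P.append(s["ee_pos"])
    P=np.array(P); print("clock",s["clock"],"mean",P.mean(0).round(2),"std",P.std(0).round(2),"F",s["ft_force"].round(1)); return P.mean(0)
E
python3 - <<'E'
from h import *
avg()
E
```

```text
clock 7.0167 mean [ 456.59 -271.59   85.76] std [0.14 0.26 0.07] F [-0.1  0.  -0.5]
```

send_rows([
  [-0.008,0.003,0.15],
  [-0.008,0.003,0.3],
  [-0.008,0.003,0.38],
  [-0.008,0.003,0.41],
  [-0.008,0.003,0.42],
  [-0.008,0.003,0.42],
  [-0.008,0.003,0.42],
], turn=[0,0,0,0,0,0,0])

```text
clock: 7.6
ee_pos: [455.6, -273.2, 23.3]
eef_rot: [1.0, -0.0, 0.001, 0.001]
ft_force: [-0.2, -0.7, -0.2]
width: 0.37
finger_force: 30.3
```

send_rows([
  [0,0,0.007],
  [0,0,0.007],
  [0,0,0.007],
], turn=[0,0,0])

```text
clock: 7.85
ee_pos: [455.2, -272.9, 21.9]
eef_rot: [1.0, -0.0, 0.0, 0.0]
ft_force: [-0.2, -0.3, -0.8]
width: 0.37
finger_force: 30.3
```

send_rows([
  [0,0,0.006],
  [0,0,0.012],
  [0,0,0.012],
  [0,0,0.012],
], turn=[0,0,0,0])

```text
clock: 8.18
ee_pos: [455.9, -273.3, 21.0]
eef_rot: [1.0, -0.0, 0.001, 0.001]
ft_force: [-0.8, 0.9, 9.2]
width: 0.377
finger_force: 31.0
```

Contact. I'll release, rise and look.

send_rows([
  [0,0,0],
  [0,0,0],
  [0,0,0],
  [0,0,0],
  [0,0,0],
  [0,0,0],
  [0,0,0],
  [0,0,0],
], turn=[0,0,0,0,0,0,0,0], claw=1)

```text
clock: 8.85
ee_pos: [454.9, -272.6, 19.5]
eef_rot: [1.0, -0.0, -0.0, -0.0]
ft_force: [0.2, -0.2, 0.6]
width: 0.999
finger_force: 0.0
```

send_rows([
  [0,0,-0.1],
  [0,0,-0.3],
  [0,0,-0.6],
  [0,0,-0.9],
  [0,0,-0.9],
  [0,0,-0.9],
  [0,0,-0.9],
], turn=[0,0,0,0,0,0,0])

```text
clock: 9.43
ee_pos: [454.9, -272.6, 154.5]
eef_rot: [1.0, -0.0, 0.0, 0.0]
ft_force: [0.1, -0.1, -0.2]
width: 0.998
finger_force: 0.0
```

Run:
```python
from h import *
P=avg(); s=r.sense(); im=r.read_camera("wrist"); cv2.imwrite("pics/w_p1.png",im[:,:,::-1])
s["ee_pos"]=P; np.save("s_p1.npy",s,allow_pickle=True); c=cam("wrist",s); im=im[:,:,::-1].copy()
h=cv2.cvtColor(im,cv2.COLOR_BGR2HSV); m=(h[:,:,0]<16)&(h[:,:,1]>120)&(h[:,:,2]>40)
for a,ce,b in blobs(m,1500): print(a,ce,edge(c,b,14))
g=cv2.cvtColor(im,cv2.COLOR_BGR2GRAY)
u,v=proj(c,[[455.4,-272,59]])[0].astype(int); print(u,v)
print("col",v-30,g[v-30:v+31,u-1:u+2].mean(1).astype(int).tolist()); print("row",u-30,g[v-1:v+2,u-30:u+31].mean(0).astype(int).tolist())
cv2.imwrite("pics/p1c.png",cv2.resize(im[80:280,150:360],None,fx=2.8,fy=2.8,interpolation=cv2.INTER_CUBIC))
```

```text
clock 9.7333 mean [ 454.03 -271.83  152.77] std [0.16 0.15 0.28] F [ 0.4 -0.7 -0.6]
8405 [252.4 162.7] (array([ 455.09697161, -270.7632641 ]), np.float64(58.274535489794765), np.float64(0.2926205682470301))
254 180
col 150 [84, 83, 82, 79, 67, 57, 55, 57, 57, 57, 58, 58, 60, 72, 94, 113, 112, 92, 66, 53, 54, 53, 54, 52, 49, 48, 48, 61, 80, 81, 82, 80, 76, 61, 58, 55, 57, 55, 55, 57, 57, 56, 60, 55, 57, 62, 84, 115, 131, 122, 93, 78, 72, 67, 58, 46, 42, 43, 44, 46, 48]
row 224 [99, 97, 98, 96, 97, 97, 96, 95, 96, 96, 96, 96, 96, 98, 105, 113, 118, 107, 77, 56, 53, 51, 55, 58, 64, 72, 76, 82, 83, 83, 79, 81, 82, 82, 85, 83, 82, 82, 79, 75, 73, 67, 62, 56, 53, 53, 50, 50, 61, 90, 108, 110, 93, 82, 76, 73, 75, 75, 76, 76, 75]
```

View pics/p1c.png

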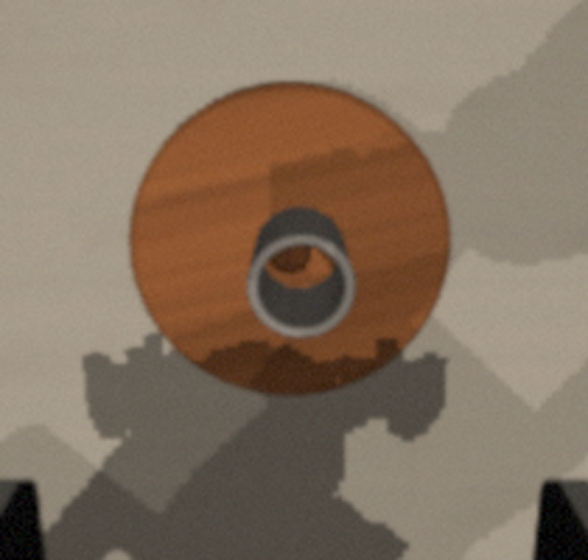

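The small cutter stands over the stud but a few mm to the right (−y). In the crop its rim centre is at x≈301, the board centre at x≈290. I'll quantify it.

Run:
```python
from h import *
s=np.load("s_p1.npy",allow_pickle=True).item(); c=cam("wrist",s)
print(cast(c,(257.3,181.8),59))
print("old small",cast(c:=cam("wrist",np.load("s_small.npy",allow_pickle=True).item()),(254.3,179.4),45))
```

```text
[[ 454.42113119 -274.59745614   59.        ]]
old small [[603.75676018 164.05157156  45.        ]]
```

send_rows([
  [0.005,-0.025,0.25],
  [0.005,-0.025,0.5],
  [0.005,-0.025,0.75],
  [0.005,-0.025,0.85],
  [0.005,-0.025,0.89],
  [0.005,-0.025,0.89],
  [0.005,-0.025,0.89],
  [0.005,-0.025,0.89],
], turn=[0,0,0,0,0,0,0,0])

```text
clock: 10.45
ee_pos: [456.8, -269.9, 22.6]
eef_rot: [1.0, -0.0, 0.001, 0.001]
ft_force: [-0.4, -0.4, 0.7]
width: 0.998
finger_force: 0.0
```

send_rows([
  [0,0,0],
  [0,0,0],
  [0,0,0],
  [0,0,0],
  [0,0,0],
  [0,0,0],
  [0,0,0],
  [0,0,0],
  [0,0,0],
  [0,0,0],
], turn=[0,0,0,0,0,0,0,0,0,0], claw=-1, grip_force=20)

```text
clock: 11.28
ee_pos: [456.2, -269.4, 21.7]
eef_rot: [1.0, -0.0, 0.001, 0.0]
ft_force: [-0.1, -1.1, 5.8]
width: 0.378
finger_force: 19.5
```

send_rows([
  [0,0,0],
  [0,0,0],
  [0,0,0],
  [0,0,0],
  [0,0,0],
  [0,0,0],
  [0,0,0],
  [0,0,0],
], turn=[0,0,0,0,0,0,0,0], claw=1)

```text
clock: 11.95
ee_pos: [455.7, -268.8, 21.0]
eef_rot: [1.0, -0.0, -0.0, -0.0]
ft_force: [0.1, 0.3, 0.3]
width: 0.999
finger_force: 0.0
```

send_rows([
  [0,0,-0.1],
  [0,0,-0.3],
  [0,0,-0.6],
  [0,0,-0.88],
  [0,0,-0.88],
  [0,0,-0.88],
  [0,0,-0.88],
  [0,0,-0.88],
], turn=[0,0,0,0,0,0,0,0])

```text
clock: 12.62
ee_pos: [454.7, -268.0, 151.4]
eef_rot: [1.0, -0.0, -0.001, -0.001]
ft_force: [0.9, 0.9, 0.3]
width: 1.0
finger_force: 0.0
```

```bash
cat >> h.py <<'E'
def look(name):
    P=avg(); s=r.sense(); im=r.read_camera("wrist")[:,:,::-1].copy(); cv2.imwrite(f"pics/{name}.png",im)
    s["ee_pos"]=P; np.save(f"s_{name}.npy",s,allow_pickle=True); return im,cam("wrist",s)
def board(im,c):
    h=cv2.cvtColor(im,cv2.COLOR_BGR2HSV); m=(h[:,:,0]<16)&(h[:,:,1]>120)&(h[:,:,2]>40)
    for a,ce,b in blobs(m,1500): print("board",ce,edge(c,b,14))
def ring(im,c,P,rad,lo=-6,hi=6): # ring centre: brightness peaks along the 4 image directions near the expected rim
    g=cv2.GaussianBlur(cv2.cvtColor(im,cv2.COLOR_BGR2GRAY),(0,0),1.2).astype(float); P=np.array(P,float)
    for k in range(4):
        pts=[]
        for a in np.linspace(0,2*np.pi,48,endpoint=False):
            rr=np.arange(rad+lo,rad+hi,.25); q=proj(c,P+np.c_[rr*np.cos(a),rr*np.sin(a),0*rr]).astype(np.float32)
            v=cv2.remap(g.astype(np.float32),q[:,:1],q[:,1:],cv2.INTER_LINEAR)[:,0]; i=v.argmax()
            loc=[j for j in range(1,len(v)-1) if v[j]>=v[j-1] and v[j]>v[j+1] and v[j]-min(v[max(0,j-10):j+1].min(),v[j:j+11].min())>12]
            if loc: j=min(loc,key=lambda j:abs(rr[j]-rad)); pts.append(P[:2]+rr[j]*np.array([np.cos(a),np.sin(a)]))
        pts=np.array(pts); o,R0=circ(pts); e=np.abs(np.hypot(*(pts-o).T)-R0); o,R0=circ(pts[e<=np.quantile(e,.7)]); P[:2]=o
    print("ring",o.round(1),"r",R0.round(1),"n",len(pts),"res",np.quantile(e,.7).round(2)); return o
E
python3 - <<'E'
from h import *
for n,P in (("w_small",[603.7,164,45]),("w_p1",[454.4,-274.6,59])):
    ring(cv2.imread(f"pics/{n}.png"),cam("wrist",np.load(f"s_{n[2:]}.npy",allow_pickle=True).item()),P,16.2)
im,c=look("p2"); board(im,c); ring(im,c,[454.5,-271,59],16.2)
cv2.imwrite("pics/p2c.png",cv2.resize(im[80:280,150:360],None,fx=2.8,fy=2.8,interpolation=cv2.INTER_CUBIC))
E
```

```text
ring [601.  165.1] r 17.8 n 7 res 1.39
ring [ 454.2 -274.4] r 15.8 n 48 res 0.27
clock 12.9167 mean [ 454.93 -268.23  151.47] std [0.26 0.23 0.37] F [-0.8  0.5  0.6]
board [255.6 163.8] (array([ 455.10880111, -270.56788011]), np.float64(58.19817036480788), np.float64(0.29183647372671656))
ring [ 453.6 -274. ] r 15.7 n 48 res 0.3
```

View pics/p2c.png

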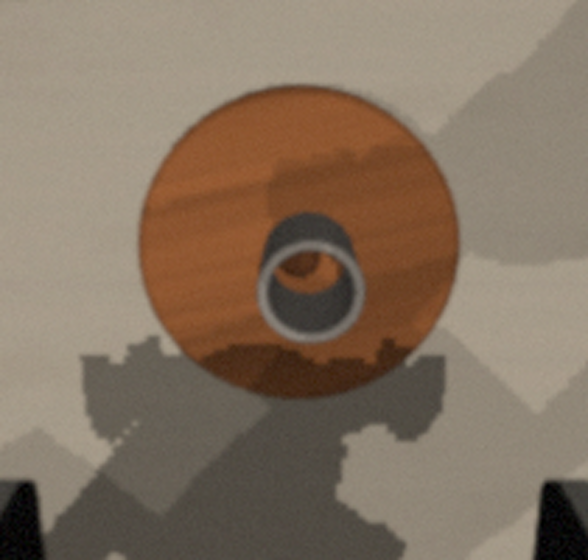

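The cutter stayed at (453.6,−274.0) while the board is at (455.1,−270.6), so closing the fingers does not centre it. I'll grip it where it stands, slide it by the offset and release.

send_rows([
  [-0.005,0.03,0.25],
  [-0.005,0.03,0.5],
  [-0.005,0.03,0.75],
  [-0.005,0.03,0.84],
  [-0.005,0.03,0.87],
  [-0.005,0.03,0.87],
  [-0.005,0.03,0.87],
  [-0.005,0.03,0.87],
], turn=[0,0,0,0,0,0,0,0])

```text
clock: 13.63
ee_pos: [456.1, -274.5, 24.2]
eef_rot: [1.0, -0.0, 0.001, 0.001]
ft_force: [-0.3, 0.5, 0.3]
width: 0.998
finger_force: 0.0
```

send_rows([
  [0,0,0],
  [0,0,0],
  [0,0,0],
  [0,0,0],
  [0,0,0],
  [0,0,0],
  [0,0,0],
  [0,0,0],
  [0,0,0],
  [0,0,0],
], turn=[0,0,0,0,0,0,0,0,0,0], claw=-1)

```text
clock: 14.47
ee_pos: [455.4, -273.8, 23.1]
eef_rot: [1.0, -0.0, 0.0, 0.0]
ft_force: [0.8, -0.4, 5.9]
width: 0.374
finger_force: 19.8
```

send_rows([
  [0.003,-0.007,0],
  [0.006,-0.014,0],
  [0.009,-0.021,0],
  [0.009,-0.021,0],
  [0.009,-0.021,0],
  [0.009,-0.021,0],
], turn=[0,0,0,0,0,0])

```text
clock: 14.97
ee_pos: [456.7, -271.5, 23.2]
eef_rot: [1.0, 0.0, 0.001, 0.001]
ft_force: [-1.3, -2.9, 4.7]
width: 0.375
finger_force: 19.8
```

send_rows([
  [0,0,0],
  [0,0,0],
  [0,0,0],
  [0,0,0],
  [0,0,0],
  [0,0,0],
  [0,0,0],
  [0,0,0],
], turn=[0,0,0,0,0,0,0,0], claw=1)

```text
clock: 15.63
ee_pos: [456.3, -270.2, 22.5]
eef_rot: [1.0, -0.0, -0.0, -0.0]
ft_force: [0.4, -0.0, -0.1]
width: 0.999
finger_force: 0.0
```

send_rows([
  [0,0,-0.1],
  [0,0,-0.3],
  [0,0,-0.6],
  [0,0,-0.88],
  [0,0,-0.88],
  [0,0,-0.88],
  [0,0,-0.88],
  [0,0,-0.88],
], turn=[0,0,0,0,0,0,0,0])

```text
clock: 16.3
ee_pos: [455.3, -269.4, 152.9]
eef_rot: [1.0, -0.0, -0.001, -0.001]
ft_force: [-0.3, 0.4, -0.8]
width: 1.004
finger_force: 0.0
```

Run:
```python
from h import *
im,c=look("p3"); board(im,c); ring(im,c,[455,-271,59],16.2)
```

```text
clock 16.6 mean [ 455.55 -269.58  152.97] std [0.25 0.24 0.38] F [0.1 0.8 0.9]
board [254.8 164.2] (array([ 455.11464465, -270.61100848]), np.float64(58.20731764300351), np.float64(0.2801366730545603))
ring [ 454.5 -271.7] r 15.7 n 48 res 0.27
```

send_rows([
  [0.84,-0.65,0],
  [0.84,-0.65,0],
  [0.84,-0.65,0],
  [0.84,-0.65,0],
  [0.84,-0.65,0],
  [0.84,-0.65,0],
  [0.84,-0.65,0],
  [0.84,-0.65,0],
], turn=[0,0,0,0,0,0,0,0])

```text
clock: 17.32
ee_pos: [581.4, -173.5, 154.3]
eef_rot: [1.0, -0.001, -0.0, 0.0]
ft_force: [1.5, 0.1, 0.6]
width: 0.998
finger_force: 0.0
```

Run:
```python
from h import *
im,c=look("m1"); ring(im,c,[584,-171,45],24); print(proj(c,[584,-171,45]))
```

```text
clock 17.6167 mean [ 581.61 -173.65  154.71] std [0.19 0.11 0.1 ] F [-0.4 -1.   0.3]
ring [ 580.4 -169.2] r 24.0 n 17 res 1.07
[[251.1132326  174.97483163]]
```

View pics/m1.png

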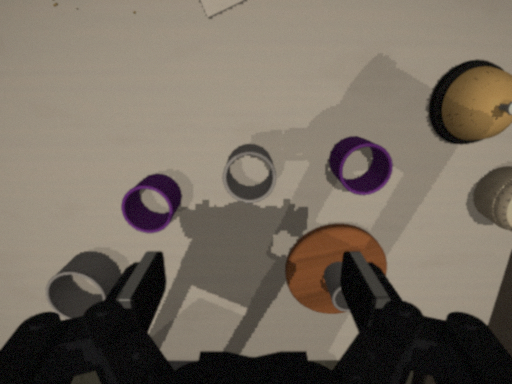

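The medium steel cutter's rim is centred at about (249,176). The purple cutters at (152,204) and (361,166) flank it with room for the fingers.

Run:
```python
from h import *
im=cv2.imread("pics/m1.png"); g=cv2.cvtColor(im,cv2.COLOR_BGR2GRAY)
print("col 249 from140",g[140:210,248:251].mean(1).astype(int).tolist()); print("row 176 from 215",g[175:178,215:285].mean(0).astype(int).tolist())
c=cam("wrist",np.load("s_m1.npy",allow_pickle=True).item())
for uv in [(249.5,175),(249.5,176),(249.5,177)]: print(cast(c,uv,45).round(1))
P=np.array([583,-169.5,45]); print(proj(c,[P,P+[25.2,0,0],P-[25.2,0,0],P+[0,25.2,0],P-[0,25.2,0]]).round(1).tolist())
```

```text
col 249 from140 [149, 146, 140, 120, 81, 58, 57, 56, 58, 57, 59, 77, 101, 108, 93, 104, 131, 143, 148, 153, 152, 151, 151, 152, 152, 152, 152, 152, 151, 151, 150, 151, 150, 151, 152, 151, 148, 142, 138, 133, 130, 131, 131, 130, 128, 110, 76, 59, 54, 58, 57, 56, 55, 58, 57, 59, 57, 57, 59, 82, 117, 132, 115, 94, 90, 92, 92, 92, 92, 92]
row 176 from 215 [152, 152, 153, 152, 150, 152, 145, 133, 124, 125, 113, 82, 52, 49, 49, 51, 61, 88, 115, 126, 131, 131, 132, 131, 132, 130, 132, 133, 130, 132, 133, 137, 140, 145, 147, 149, 150, 150, 152, 150, 151, 150, 151, 150, 150, 149, 150, 150, 151, 148, 145, 130, 105, 76, 57, 46, 54, 79, 109, 122, 120, 124, 133, 136, 140, 147, 151, 152, 151, 151]
[[ 584.  -169.5   45. ]]
[[ 583.  -169.5   45. ]]
[[ 582.  -169.5   45. ]]
[[249.5, 176.0], [249.4, 149.7], [249.7, 200.9], [222.9, 176.0], [276.2, 176.0]]
```

send_rows([
  [0,-0.03,0.27],
  [0,-0.03,0.54],
  [0,-0.03,0.8],
  [0,-0.03,0.93],
  [0,-0.03,0.98],
  [0,-0.03,0.98],
  [0,-0.03,0.98],
  [0,-0.03,0.98],
], turn=[0,0,0,0,0,0,0,0])

```text
clock: 18.33
ee_pos: [584.0, -169.2, 9.7]
eef_rot: [1.0, -0.0, 0.002, 0.001]
ft_force: [-0.0, -0.4, -0.4]
width: 1.001
finger_force: 0.0
```

send_rows([
  [0,0,0],
  [0,0,0],
  [0,0,0],
  [0,0,0],
  [0,0,0],
  [0,0,0],
  [0,0,0],
  [0,0,0],
], turn=[0,0,0,0,0,0,0,0], claw=-1, grip_force=30)

```text
clock: 19.0
ee_pos: [583.1, -168.6, 9.3]
eef_rot: [1.0, 0.0, 0.001, 0.001]
ft_force: [-1.5, 1.1, 6.9]
width: 0.552
finger_force: 29.7
```

send_rows([
  [0,0,-0.2],
  [0,0,-0.4],
  [0,0,-0.7],
  [0,0,-0.8],
  [0,0,-0.8],
  [0,0,-0.8],
], turn=[0,0,0,0,0,0])

```text
clock: 19.5
ee_pos: [583.1, -168.6, 129.2]
eef_rot: [1.0, -0.0, 0.002, 0.001]
ft_force: [-0.9, -0.1, -0.4]
width: 0.553
finger_force: 31.0
```

send_rows([
  [-0.844,0.679,0],
  [-0.844,0.679,0],
  [-0.844,0.679,0],
  [-0.844,0.679,0],
  [-0.844,0.679,0],
  [-0.844,0.679,0],
  [-0.844,0.679,0],
  [-0.844,0.679,0],
  [-0.844,0.679,0],
], turn=[0,0,0,0,0,0,0,0,0])

```text
clock: 20.25
ee_pos: [456.4, -269.0, 127.0]
eef_rot: [1.0, 0.001, -0.0, -0.0]
ft_force: [0.5, -0.4, -0.9]
width: 0.548
finger_force: 31.1
```

Run:
```python
from h import *
im,c=look("m2")
```

```text
clock 20.55 mean [ 456.28 -269.35  127.35] std [0.15 0.22 0.13] F [-0.1 -0.8 -0.2]
```

View pics/m2.png

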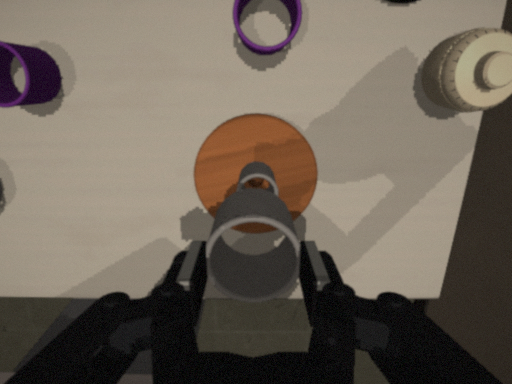

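The medium cutter is held upright above the board, in line with the small one, whose rim shows at (258,183).

send_rows([
  [0,0.004,0.1],
  [0,0.004,0.2],
  [0,0.004,0.3],
  [0,0.004,0.36],
  [0,0.004,0.42],
  [0,0.004,0.48],
  [0,0.004,0.54],
  [0,0.004,0.6],
  [0,0.004,0.66],
  [0,0.004,0.66],
], turn=[0,0,0,0,0,0,0,0,0,0])

```text
clock: 21.43
ee_pos: [454.7, -269.9, 26.7]
eef_rot: [1.0, -0.0, -0.001, -0.001]
ft_force: [0.2, -0.2, -0.2]
width: 0.552
finger_force: 31.1
```

send_rows([
  [0,0,0.012],
  [0,0,0.024],
  [0,0,0.03],
  [0,0,0.036],
  [0,0,0.036],
], turn=[0,0,0,0,0])

```text
clock: 21.85
ee_pos: [455.9, -270.9, 23.4]
eef_rot: [1.0, -0.0, 0.0, 0.0]
ft_force: [-0.3, -0.1, -0.5]
width: 0.551
finger_force: 31.1
```

send_rows([
  [0,0,0.006],
  [0,0,0.012],
  [0,0,0.012],
  [0,0,0.012],
], turn=[0,0,0,0])

```text
clock: 22.18
ee_pos: [456.0, -271.0, 23.2]
eef_rot: [1.0, 0.0, 0.0, 0.001]
ft_force: [-3.5, 1.6, 14.2]
width: 0.55
finger_force: 32.7
```

Contact at the expected height. Release, rise and measure.

send_rows([
  [0,0,0],
  [0,0,0],
  [0,0,0],
  [0,0,0],
  [0,0,0],
  [0,0,0],
  [0,0,0],
], turn=[0,0,0,0,0,0,0], claw=1)

```text
clock: 22.77
ee_pos: [455.6, -270.7, 21.2]
eef_rot: [1.0, -0.0, -0.0, -0.0]
ft_force: [0.7, 0.2, -0.0]
width: 1.001
finger_force: 0.0
```

send_rows([
  [0,0,-0.1],
  [0,0,-0.3],
  [0,0,-0.6],
  [0,0,-0.88],
  [0,0,-0.88],
  [0,0,-0.88],
  [0,0,-0.88],
  [0,0,-0.88],
], turn=[0,0,0,0,0,0,0,0])

```text
clock: 23.43
ee_pos: [454.7, -269.8, 151.6]
eef_rot: [1.0, -0.0, -0.001, -0.001]
ft_force: [-0.3, 1.2, 0.4]
width: 1.004
finger_force: 0.0
```

Run:
```python
from h import *
im,c=look("p4"); board(im,c); ring(im,c,[455,-271,59],16.2,-5,4); ring(im,c,[455,-271,59],24,-4,5)
cv2.imwrite("pics/p4c.png",cv2.resize(im[80:280,150:360],None,fx=2.8,fy=2.8,interpolation=cv2.INTER_CUBIC))
```

```text
clock 23.7333 mean [ 454.95 -270.04  151.77] std [0.26 0.24 0.38] F [ 0.6 -0.2  0.4]
board [255. 161.] (array([ 455.07973068, -270.62876178]), np.float64(58.20656083527891), np.float64(0.2891562404392793))
ring [ 454.6 -271.6] r 15.6 n 48 res 0.15
ring [ 454.7 -269.4] r 23.7 n 48 res 0.26
```

View pics/p4c.png

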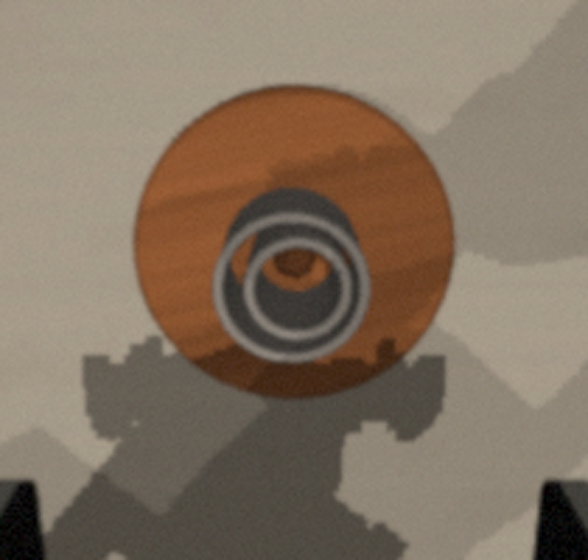

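Both cutters stand flat and nested: the small one at (454.6,−271.6), the medium at (454.7,−269.4), the board at (455.1,−270.6). All are within about 1.2 mm of centre. Next is the large cutter.

send_rows([
  [-0.047,-0.97,0],
  [-0.047,-0.97,0],
  [-0.047,-0.97,0],
  [-0.047,-0.97,0],
], turn=[0,0,0,0])

```text
clock: 24.12
ee_pos: [447.3, -121.2, 152.9]
eef_rot: [1.0, 0.0, -0.001, -0.001]
ft_force: [0.5, 0.7, -0.7]
width: 1.002
finger_force: 0.0
```

send_rows([
  [-0.047,-0.97,0],
  [-0.047,-0.97,0],
  [-0.047,-0.97,0],
  [-0.047,-0.97,0],
  [-0.047,-0.97,0],
  [-0.047,-0.97,0],
  [-0.047,-0.97,0],
  [-0.047,-0.97,0],
], turn=[0,0,0,0,0,0,0,0])

```text
clock: 24.78
ee_pos: [442.0, 19.2, 153.3]
eef_rot: [1.0, -0.001, 0.0, 0.0]
ft_force: [0.1, 0.7, -1.3]
width: 1.001
finger_force: 0.0
```

Run:
```python
from h import *
im,c=look("l1"); g=cv2.cvtColor(im,cv2.COLOR_BGR2GRAY); o=ring(im,c,[441,21,45],32.2,-6,6)
u,v=proj(c,[441,21,45])[0].astype(int); print(u,v)
print("col",v-50,g[v-50:v+50,u-1:u+2].mean(1).astype(int).tolist()); print("row",u-50,g[v-1:v+2,u-50:u+50].mean(0).astype(int).tolist())
cv2.imwrite("pics/l1c.png",cv2.resize(im[100:300,130:380],None,fx=2.8,fy=2.8,interpolation=cv2.INTER_CUBIC))
```

```text
clock 25.0833 mean [441.82  19.31 153.28] std [0.08 0.2  0.01] F [ 0.2 -1.1 -0.3]
ring [443.8  23.7] r 31.8 n 24 res 0.44
252 178
col 128 [148, 148, 144, 139, 129, 112, 76, 54, 56, 53, 55, 59, 82, 113, 128, 114, 85, 77, 79, 101, 126, 134, 134, 133, 136, 134, 133, 134, 134, 140, 148, 151, 150, 149, 150, 148, 149, 149, 150, 149, 149, 150, 148, 148, 149, 151, 150, 149, 150, 151, 150, 150, 151, 150, 149, 148, 144, 137, 133, 132, 128, 113, 82, 61, 56, 53, 55, 56, 53, 58, 58, 56, 54, 56, 57, 59, 74, 97, 120, 117, 98, 91, 93, 93, 93, 92, 93, 93, 91, 92, 93, 93, 92, 92, 92, 92, 92, 93, 94, 92]
row 202 [149, 151, 151, 151, 149, 150, 150, 151, 151, 149, 149, 146, 134, 126, 120, 98, 70, 53, 47, 46, 47, 49, 52, 65, 92, 115, 127, 129, 132, 131, 131, 132, 130, 131, 130, 131, 131, 131, 132, 135, 140, 143, 147, 149, 149, 150, 152, 150, 151, 151, 150, 150, 152, 150, 150, 151, 150, 150, 152, 150, 149, 150, 150, 151, 149, 150, 150, 151, 149, 150, 138, 111, 75, 55, 47, 43, 47, 49, 62, 96, 117, 117, 115, 127, 139, 146, 148, 150, 150, 150, 151, 152, 151, 150, 150, 151, 149, 151, 151, 151]
```

View pics/l1c.png

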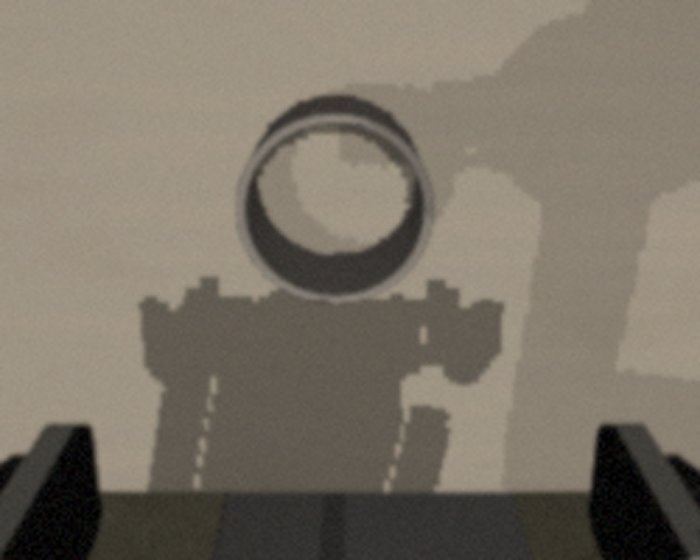

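The large cutter's rim is centred at about (249.5,175), with nothing near it, at (443.8,23.7).

send_rows([
  [0.013,-0.029,0.27],
  [0.013,-0.029,0.5],
  [0.013,-0.029,0.7],
  [0.013,-0.029,0.88],
  [0.013,-0.029,0.97],
  [0.013,-0.029,0.985],
  [0.013,-0.029,0.985],
  [0.013,-0.029,0.985],
], turn=[0,0,0,0,0,0,0,0])

```text
clock: 25.8
ee_pos: [444.4, 24.4, 6.3]
eef_rot: [1.0, -0.0, 0.001, 0.0]
ft_force: [0.2, -0.7, -0.3]
width: 1.002
finger_force: 0.0
```

send_rows([
  [0,0,0],
  [0,0,0],
  [0,0,0],
  [0,0,0],
  [0,0,0],
  [0,0,0],
  [0,0,0],
], turn=[0,0,0,0,0,0,0], claw=-1, grip_force=30)

```text
clock: 26.38
ee_pos: [444.9, 24.4, 7.4]
eef_rot: [1.0, 0.0, 0.002, 0.0]
ft_force: [-2.1, 0.3, 9.0]
width: 0.729
finger_force: 30.5
```

send_rows([
  [0,0,-0.2],
  [0,0,-0.4],
  [0,0,-0.7],
  [0,0,-0.8],
  [0,0,-0.8],
  [0,0,-0.8],
], turn=[0,0,0,0,0,0])

```text
clock: 26.88
ee_pos: [444.6, 24.5, 127.1]
eef_rot: [1.0, -0.0, 0.002, 0.0]
ft_force: [-0.8, -0.2, -1.2]
width: 0.728
finger_force: 32.9
```

send_rows([
  [0.037,0.981,0],
  [0.037,0.981,0],
  [0.037,0.981,0],
  [0.037,0.981,0],
], turn=[0,0,0,0])

```text
clock: 27.22
ee_pos: [448.3, -125.5, 124.1]
eef_rot: [1.0, -0.0, -0.001, 0.0]
ft_force: [1.1, 0.3, 0.2]
width: 0.729
finger_force: 33.0
```

send_rows([
  [0.037,0.981,0],
  [0.037,0.981,0],
  [0.037,0.981,0],
  [0.037,0.981,0],
  [0.037,0.981,0],
  [0.037,0.981,0],
  [0.037,0.981,0],
  [0.037,0.981,0],
], turn=[0,0,0,0,0,0,0,0])

```text
clock: 27.88
ee_pos: [454.0, -267.9, 124.6]
eef_rot: [1.0, 0.0, -0.001, -0.001]
ft_force: [0.2, -0.1, -1.5]
width: 0.724
finger_force: 33.1
```

Run:
```python
from h import *
im,c=look("l2"); s=r.sense(); print(s["width"],s["finger_force"])
```

```text
clock 28.1833 mean [ 454.64 -268.45  125.5 ] std [0.19 0.37 0.29] F [-0.   0.5 -0.7]
0.727938582866121 33.07946412012825
```

send_rows([
  [0.006,0.012,0.1],
  [0.006,0.012,0.2],
  [0.006,0.012,0.3],
  [0.006,0.012,0.36],
  [0.006,0.012,0.42],
  [0.006,0.012,0.48],
  [0.006,0.012,0.54],
  [0.006,0.012,0.6],
  [0.006,0.012,0.66],
  [0.006,0.012,0.66],
], turn=[0,0,0,0,0,0,0,0,0,0])

```text
clock: 29.07
ee_pos: [454.6, -270.6, 24.7]
eef_rot: [1.0, -0.0, -0.001, -0.001]
ft_force: [0.3, -1.0, -0.7]
width: 0.728
finger_force: 33.1
```

send_rows([
  [0,0,0.012],
  [0,0,0.024],
  [0,0,0.03],
  [0,0,0.036],
  [0,0,0.036],
], turn=[0,0,0,0,0])

```text
clock: 29.48
ee_pos: [455.8, -271.7, 21.7]
eef_rot: [1.0, -0.0, 0.0, 0.0]
ft_force: [-0.8, 0.3, 1.7]
width: 0.723
finger_force: 34.2
```

send_rows([
  [0,0,0.006],
  [0,0,0.009],
  [0,0,0.009],
], turn=[0,0,0])

```text
clock: 29.73
ee_pos: [455.9, -271.7, 21.5]
eef_rot: [1.0, 0.0, 0.0, 0.001]
ft_force: [-3.2, 2.1, 12.0]
width: 0.731
finger_force: 36.7
```

send_rows([
  [0,0,0],
  [0,0,0],
  [0,0,0],
  [0,0,0],
  [0,0,0],
  [0,0,0],
  [0,0,0],
], turn=[0,0,0,0,0,0,0], claw=1)

```text
clock: 30.32
ee_pos: [455.5, -271.4, 19.7]
eef_rot: [1.0, -0.0, -0.0, -0.0]
ft_force: [-0.4, 0.5, 0.9]
width: 0.997
finger_force: 0.0
```

send_rows([
  [0,0,-0.1],
  [0,0,-0.3],
  [0,0,-0.6],
  [0,0,-0.88],
  [0,0,-0.88],
  [0,0,-0.88],
  [0,0,-0.88],
  [0,0,-0.88],
], turn=[0,0,0,0,0,0,0,0])

```text
clock: 30.98
ee_pos: [454.5, -270.5, 150.1]
eef_rot: [1.0, -0.0, -0.001, -0.001]
ft_force: [0.2, 0.4, 0.2]
width: 1.004
finger_force: 0.0
```

Run:
```python
from h import *
im,c=look("p5"); board(im,c); ring(im,c,[455,-271,59],16.2,-5,4); ring(im,c,[455,-271,59],24,-4,4); ring(im,c,[455,-271,59],32,-4,5)
cv2.imwrite("pics/p5c.png",cv2.resize(im[80:280,150:360],None,fx=2.8,fy=2.8,interpolation=cv2.INTER_CUBIC))
```

```text
clock 31.2833 mean [ 454.78 -270.78  150.26] std [0.25 0.24 0.38] F [-0.9 -0.1  0.3]
board [254.  155.4] (array([ 455.08050103, -270.60244643]), np.float64(58.20572593563829), np.float64(0.2989534736081476))
ring [ 454.4 -271.5] r 15.6 n 48 res 0.14
ring [ 454.6 -269.5] r 23.6 n 48 res 0.19
ring [ 455.1 -270.3] r 31.6 n 43 res 0.23
```

View pics/p5c.png

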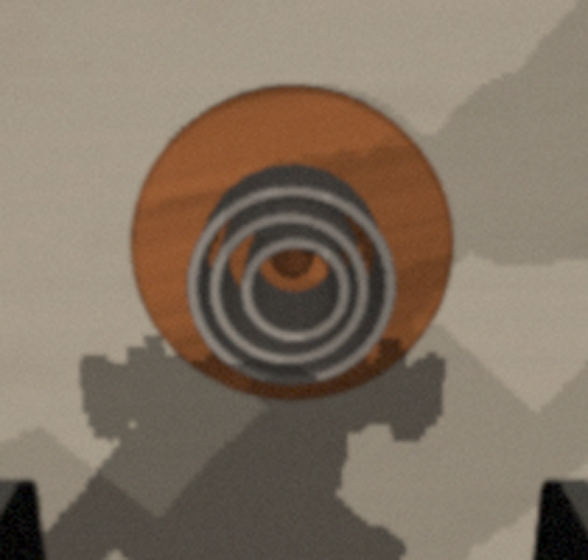

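The nest is concentric on the board: the rings are at (454.4,−271.5), (454.6,−269.5) and (455.1,−270.3). Now the cover.

send_rows([
  [-0.017,-0.92,-0.2],
  [-0.017,-0.92,-0.2],
  [-0.017,-0.92,-0.2],
  [-0.017,-0.92,-0.2],
  [-0.017,-0.92,-0.2],
], turn=[0,0,0,0,0])

```text
clock: 31.75
ee_pos: [453.0, -130.1, 182.8]
eef_rot: [1.0, 0.002, 0.001, -0.0]
ft_force: [-0.1, -0.1, 0.3]
width: 0.998
finger_force: 0.0
```

send_rows([
  [-0.017,-0.92,-0.1],
  [-0.017,-0.92,-0.1],
  [-0.017,-0.92,-0.1],
  [-0.017,-0.92,-0.1],
], turn=[0,0,0,0])

```text
clock: 32.08
ee_pos: [450.2, 7.9, 197.2]
eef_rot: [1.0, 0.001, 0.0, -0.001]
ft_force: [-1.4, -0.7, -0.9]
width: 0.999
finger_force: 0.0
```

send_rows([
  [-0.017,-0.92,0],
  [-0.017,-0.92,0],
  [-0.017,-0.92,0],
  [-0.017,-0.92,0],
], turn=[0,0,0,0])

```text
clock: 32.42
ee_pos: [447.8, 146.5, 196.7]
eef_rot: [1.0, 0.001, 0.0, -0.001]
ft_force: [-0.3, -0.3, -0.5]
width: 0.998
finger_force: 0.0
```

send_rows([
  [-0.017,-0.92,0],
  [-0.017,-0.92,0],
  [-0.017,-0.92,0],
  [-0.017,-0.92,0],
  [-0.017,-0.92,0],
  [-0.017,-0.92,0],
  [-0.017,-0.92,0],
  [-0.017,-0.92,0],
], turn=[0,0,0,0,0,0,0,0])

```text
clock: 33.08
ee_pos: [445.8, 278.9, 196.7]
eef_rot: [1.0, -0.001, -0.0, 0.0]
ft_force: [-0.8, -0.9, -0.4]
width: 1.001
finger_force: 0.0
```

Run:
```python
from h import *
im,c=look("c1"); print(proj(c,[[445,282,90],[445,282,60]]).round(1))
h=cv2.cvtColor(im,cv2.COLOR_BGR2HSV); m=((h[:,:,0]<16)|(h[:,:,0]>172))&(h[:,:,1]>90)
for a,ce,b in blobs(m,150): print(a,ce,b.nonzero()[0].min(),b.nonzero()[0].max())
```

```text
clock 33.3833 mean [445.8  279.42 196.98] std [0.07 0.34 0.08] F [1.  0.6 0.7]
[[251.2 179. ]
 [251.3 170.6]]
3194 [33.5 21.2] 0 51
799 [ 26.6 102.9] 85 116
503 [ 94.4 158.5] 140 190
428 [243.9 170. ] 157 182
```

View pics/c1.png

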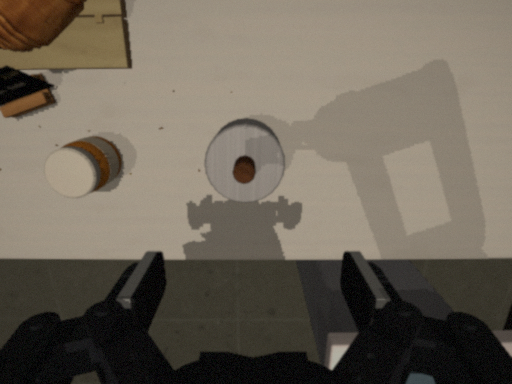

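The cover is at (245,165) with its knob at (244,170). The jar, at (80,168), is well clear.

Run:
```python
from h import *
c=cam("wrist",np.load("s_c1.npy",allow_pickle=True).item()); im=cv2.imread("pics/c1.png")
h=cv2.cvtColor(im,cv2.COLOR_BGR2HSV); m=((h[:,:,0]<16)|(h[:,:,0]>172))&(h[:,:,1]>90)
b=[b for a,ce,b in blobs(m,150) if abs(ce[0]-244)<3][0]; y,x=b.nonzero(); print("knob cols",x.min(),x.max())
p=max(cv2.findContours(b.astype(np.uint8),0,1)[0],key=len)[:,0]
q=cast(c,p[p[:,1]>=171],90)[:,:2]; print("knob low arc",circ(q)); print("knob by extremes",cast(c,[((x.min()+x.max())/2,y.max()+.5-11.5)],90))
# cover top disc at z=60: light grey, radial outer edge by gradient, lower 3/4
g=cv2.GaussianBlur(cv2.cvtColor(im,cv2.COLOR_BGR2GRAY),(0,0),1).astype(np.float32)
P=np.array([445.,286,60]); 
for k in range(4):
    pts=[]
    for a in np.linspace(0,2*np.pi,72,endpoint=False):
        rr=np.arange(36,47,.25); w=proj(c,P+np.c_[rr*np.cos(a),rr*np.sin(a),0*rr]).astype(np.float32)
        v=cv2.remap(g,w[:,:1],w[:,1:],1)[:,0]; d=np.abs(np.gradient(v)); i=d.argmax()
        if d[i]>1.5: pts.append(P[:2]+rr[i]*np.array([np.cos(a),np.sin(a)]))
    pts=np.array(pts); o,R0=circ(pts); e=np.abs(np.hypot(*(pts-o).T)-R0); o,R0=circ(pts[e<np.quantile(e,.7)]); P[:2]=o
print("disc",o,R0,len(pts),np.quantile(e,.7))
G=g.astype(int); print("row165",G[165,196:216].tolist(),G[165,276:296].tolist()); print("col244",G[112:140,244].tolist(),"from190",G[190:212,244].tolist())
```

```text
knob cols 233 254
knob low arc (array([451.45106689, 289.07347059]), np.float64(9.409264076466421))
knob by extremes [[452.84417779 289.1602092   90.        ]]
disc [453.47169344 288.89618458] 42.46020848112761 72 1.6355676539773687
row165 [153, 154, 154, 154, 154, 154, 151, 144, 132, 124, 123, 128, 132, 134, 137, 138, 138, 137, 135, 135] [133, 133, 133, 131, 128, 124, 117, 110, 110, 119, 128, 134, 138, 143, 147, 151, 153, 154, 154, 153]
col244 [152, 153, 153, 151, 144, 128, 103, 79, 65, 61, 64, 74, 89, 105, 118, 127, 132, 136, 139, 139, 139, 138, 138, 138, 138, 138, 137, 136] from190 [131, 131, 132, 131, 131, 130, 130, 130, 130, 128, 123, 113, 102, 96, 95, 95, 95, 94, 94, 94, 95, 95]
```

Run:
```python
from h import *
c=cam("wrist",np.load("s_c1.npy",allow_pickle=True).item())
for x in (450,451,452,453):
    P=np.array([x,289,60.]); print(x,proj(c,[P+[42,0,0],P-[42,0,0],P+[0,42,0],P-[0,42,0]]).round(1).tolist(), "knob low",proj(c,[[x-11,289,90]]).round(1).tolist())
```

```text
450 [[244.1, 124.5], [244.9, 204.0], [203.6, 166.0], [285.4, 165.9]] knob low [[243.8, 185.1]]
451 [[244.1, 123.4], [244.9, 203.2], [203.6, 165.0], [285.4, 164.9]] knob low [[243.8, 184.1]]
452 [[244.1, 122.4], [244.9, 202.3], [203.5, 164.1], [285.5, 164.0]] knob low [[243.8, 183.1]]
453 [[244.1, 121.4], [244.9, 201.4], [203.5, 163.1], [285.5, 163.0]] knob low [[243.8, 182.1]]
```

send_rows([
  [0.039,-0.064,0.2],
  [0.039,-0.064,0.4],
  [0.039,-0.064,0.6],
  [0.039,-0.064,0.75],
  [0.039,-0.064,0.84],
  [0.039,-0.064,0.87],
  [0.039,-0.064,0.87],
  [0.039,-0.064,0.87],
  [0.039,-0.064,0.87],
], turn=[0,0,0,0,0,0,0,0,0])

```text
clock: 34.18
ee_pos: [452.4, 290.6, 67.7]
eef_rot: [1.0, -0.0, 0.001, -0.0]
ft_force: [0.2, -0.1, -0.1]
width: 0.998
finger_force: 0.0
```

send_rows([
  [0,0,0],
  [0,0,0],
  [0,0,0],
  [0,0,0],
  [0,0,0],
  [0,0,0],
  [0,0,0],
  [0,0,0],
  [0,0,0],
  [0,0,0],
], turn=[0,0,0,0,0,0,0,0,0,0], claw=-1, grip_force=50)

```text
clock: 35.02
ee_pos: [451.3, 290.1, 66.3]
eef_rot: [1.0, -0.0, -0.0, 0.0]
ft_force: [-0.8, 0.1, 0.2]
width: 0.001
finger_force: 0.0
```

Run:
```python
from h import *
avg(); s=r.sense(); print(s["width"],s["finger_force"])
```

```text
clock 35.3167 mean [451.27 290.16  66.34] std [0.02 0.01 0.02] F [-0.   0.9  0.6]
0.0006096217685253635 0.0
```

Run:
```python
from h import *
s=r.sense(); im=r.read_camera("wrist")[:,:,::-1].copy(); cv2.imwrite("pics/c2.png",im); c=cam("wrist",s)
f=lambda im:(lambda h:((h[:,:,0]<16)|(h[:,:,0]>172))&(h[:,:,1]>90)&(h[:,:,2]>30))(cv2.cvtColor(im,cv2.COLOR_BGR2HSV))
for a,ce,b in blobs(f(im),100): y,x=b.nonzero(); print("w",a,ce,x.min(),x.max(),y.min(),y.max())
print("expected knob",proj(c,[[451.7,289,90],[451.7,289,60]]).round(1).tolist())
t0=cv2.imread("pics/top0.png"); t=r.read_camera("top")[:,:,::-1].copy(); tc=cam("top")
print("top knob exp",proj(tc,[[451.7,289,90],[451.7,289,60]]).round(1).tolist())
for n,q in (("t0",t0),("t1",t)):
    for a,ce,b in blobs(f(q)[205:240,160:200],5): print(n,a,ce+[160,205],cast(tc,ce+[160,205],90).round(1))
g=cv2.cvtColor(im,cv2.COLOR_BGR2GRAY); print(cv2.resize(g[150:384,130:380],(42,39),interpolation=cv2.INTER_AREA)//10)
```

```text
w 187 [ 46.6 178.3] 20 64 169 191
w 1223 [ 25.8 212.7] 0 47 181 255
w 140 [ 66.4 202.7] 59 71 190 217
w 227 [260.1 234.2] 245 273 225 246
expected knob [[257.1, 246.9], [256.4, 223.4]]
top knob exp [[174.3, 218.5], [175.7, 219.6]]
t0 24 [175.2 219.5] [[448.2 285.8  90. ]]
[[13 13 14 ... 12 12 12]
 [13 14 14 ... 12 12 12]
 [13 14 14 ... 12 12 12]
 ...
 [ 1  0  1 ...  0  1  1]
 [ 0  0  0 ...  0  0  1]
 [ 0  1  1 ...  0  0  0]]
```

Run:
```python
import cv2,numpy as np
im=cv2.imread("pics/c2.png"); h=cv2.cvtColor(im,cv2.COLOR_BGR2HSV)
np.set_printoptions(linewidth=400,threshold=100000)
q=cv2.resize(im[140:300,170:340],(43,40),interpolation=cv2.INTER_AREA)
g=cv2.cvtColor(q,cv2.COLOR_BGR2GRAY)//10; sat=q[:,:,2].astype(int)-q[:,:,0]>25
for i in range(40): print(140+4*i,"".join(("*" if sat[i,j] else format(min(g[i,j],15),"x")) for j in range(43)))
```

```text
140 ee********e*eeeee*ddcbbbbcccccccccccccccccc
144 ***********e*ee*c965555567abccccccccccccccc
148 ddee*ee*******b75555555555569cccccccccccccc
152 **deeee**e***95555555555555557bcccccccccccc
156 deededeee*ed7555555555555555556bccccccccccc
160 eedddee***d855556788899887655556bcccccccccc
164 eede****d*9555789bbbbcbbbba975558cccccccccc
168 *e*eeee*dc5569abcccccccccccca8755accccccccc
172 e**e****d958abccccccccccccccaaa866bcccccccc
176 ***e*eeec68acccccccccccccccbabaa869cccccccc
180 edeeeeed98bccccccccccccccccaababa97bccccccc
184 eee*eddc8bccccccccccccccccbaabaaaa99ccccccc
188 e****edabcbaabbbccccccbaabbaaaabbaa8bcccccc
192 *eeeeedaccbaaaaaaabbaaaaaabaaaaaaaa99cccccc
196 eeeeeeabccbaaaaaaabaaaaaaaaaaaaaaaaa9bccccc
200 ****ddacccbaaaaaaaaaaaaaaaaaaaaaaaaa9accccc
204 ****ecacccbaaaaaaaaaaaaaaaaaaaaaaaaaa9ccccc
208 d***ebbcccbaaaaaaaaa8679aaaaaaaaaaaaa9ccccc
212 e*e**bbcccbaaaaaaa9321126aaaaaaaaaaaa9d*e**
216 *****abcccbaaaaaa921121127aaaaaaaaaaa9de***
220 ****dabcccbaaaaaa711211214aaaaaaaaaaa9d**ee
224 **cc99bcccbabbbaa4111111129aaaaaaaaaa9d**e*
228 c98888bcccccbbb97312***2118aaaaaaaaaaa**eed
232 c88888abbabba8777212*****28aa98aaaaaabeeeed
236 d88888897778777773332233**7a8666699a9ceeedd
240 d888887777777777635521554247776555579***e*e
244 d98888877777777764552155413777765555b******
248 d98888877777775213552155411477776656be*e*e*
252 da999cb87777762104552155411167777779dddeee*
256 ddddddd887777511134411555111577778ddedeeedd
260 deedeeb88877750113441155511147778d*********
264 dedccb98888773101444115551013779d*ddded*d*e
268 **c9888888888200144410444110178ad***ddddddd
272 ***ca888888882111444114442001789dddddeedddd
276 cdca9888888871011355115541001688bdedddddddd
280 888888888888500010252152000114889d**ddddddd
284 877778888886100100021121000101688cdddcbbddd
288 421113788873000110001100001001278bdc521136c
292 1110113653100000000011101000011136a51100112
296 1111101100000000110011000000000101111111111
```

Run:
```python
from h import *
s=r.sense(); c=cam("wrist",s); print(s["ee_pos"])
for x in (448,451.7,455,459,463):
    P=np.array([x,289,60.]); a=proj(c,[P+[42,0,0],P-[42,0,0],P+[0,42,0],P-[0,42,0],P+[11,0,0],P+[11,0,30],P+[-11,0,30],P+[0,11,30],P-[0,11,-30]]).round(0).tolist(); print(x,"top",a[0],"bot",a[1],"L",a[2],"R",a[3],"knobbase far",a[4],"knobtop far",a[5],"near",a[6],"L",a[7],"R",a[8])
print("tips",proj(c,s["ee_pos"]+np.array([[11,0,0],[-11,0,0]])))
```

```text
[451.27222088 290.17820806  66.35546868]
448 top [257.0, 164.0] bot [256.0, 284.0] L [190.0, 229.0] R [322.0, 229.0] knobbase far [257.0, 213.0] knobtop far [257.0, 235.0] near [257.0, 270.0] L [237.0, 253.0] R [277.0, 253.0]
451.7 top [257.0, 158.0] bot [256.0, 280.0] L [190.0, 223.0] R [323.0, 223.0] knobbase far [257.0, 207.0] knobtop far [257.0, 229.0] near [257.0, 265.0] L [237.0, 247.0] R [277.0, 247.0]
455 top [257.0, 153.0] bot [256.0, 276.0] L [190.0, 219.0] R [323.0, 219.0] knobbase far [257.0, 202.0] knobtop far [257.0, 223.0] near [257.0, 259.0] L [237.0, 241.0] R [278.0, 241.0]
459 top [257.0, 146.0] bot [256.0, 271.0] L [189.0, 213.0] R [324.0, 213.0] knobbase far [257.0, 196.0] knobtop far [257.0, 216.0] near [257.0, 253.0] L [237.0, 235.0] R [278.0, 235.0]
463 top [257.0, 139.0] bot [256.0, 265.0] L [189.0, 207.0] R [324.0, 207.0] knobbase far [257.0, 190.0] knobtop far [257.0, 209.0] near [257.0, 246.0] L [236.0, 228.0] R [278.0, 228.0]
tips [[254.68857824 211.84409198]
 [254.62358404 244.32293559]]
```

Run:
```python
import cv2,numpy as np
for n,u,v0,v1 in (("c2",255,204,284),("c2",246,204,284),("c1",244,150,190)):
    im=cv2.imread(f"pics/{n}.png"); print(n,u,[tuple(int(k) for k in im[v-1:v+2,u-1:u+2].mean((0,1))[::-1]) for v in range(v0,v1,4)])
```

```text
c2 255 [(112, 105, 98), (104, 97, 90), (29, 17, 8), (29, 17, 9), (28, 16, 7), (26, 13, 4), (33, 19, 10), (52, 28, 14), (31, 19, 10), (25, 23, 22), (23, 22, 19), (20, 19, 17), (17, 18, 17), (16, 16, 16), (17, 16, 16), (15, 14, 13), (13, 13, 10), (10, 11, 9), (10, 10, 9), (17, 15, 14)]
c2 246 [(115, 109, 101), (115, 107, 101), (79, 72, 65), (24, 10, 6), (27, 13, 8), (27, 14, 6), (27, 13, 6), (37, 22, 12), (29, 17, 11), (59, 56, 51), (59, 58, 53), (60, 58, 54), (60, 59, 53), (54, 53, 48), (46, 45, 41), (46, 45, 41), (47, 45, 42), (47, 46, 42), (50, 48, 45), (63, 60, 55)]
c1 244 [(139, 131, 122), (121, 113, 105), (33, 20, 12), (48, 29, 15), (68, 40, 23), (65, 38, 21), (74, 43, 24), (77, 45, 26), (80, 58, 43), (136, 129, 119)]
```

send_rows([
  [0,0,-0.1],
  [0,0,-0.3],
  [0,0,-0.6],
  [0,0,-0.87],
  [0,0,-0.87],
  [0,0,-0.87],
  [0,0,-0.87],
  [0,0,-0.87],
  [0,0,-0.87],
], turn=[0,0,0,0,0,0,0,0,0])

```text
clock: 36.17
ee_pos: [450.2, 289.7, 195.0]
eef_rot: [1.0, -0.0, -0.002, 0.001]
ft_force: [0.0, 0.2, -0.2]
width: -0.002
finger_force: 0.0
```

Run:
```python
from h import *
im,c=look("c3"); f=lambda im:(lambda h:((h[:,:,0]<16)|(h[:,:,0]>172))&(h[:,:,1]>90))(cv2.cvtColor(im,cv2.COLOR_BGR2HSV))
for a,ce,b in blobs(f(im),100): y,x=b.nonzero(); print("w",a,ce,x.min(),x.max(),y.min(),y.max())
print("exp",proj(c,[[451.7,289,90],[451.7,289,60]]).round(1).tolist())
for i in range(110,384,5): print(i,"".join(format(int(im[i,j].mean())//16,"x") for j in range(180,330,3)))
```

```text
clock 36.4667 mean [450.76 289.94 195.75] std [0.28 0.11 0.43] F [-0.8 -0.7 -0.3]
w 4237 [40.6 23.7] 0 98 0 56
w 800 [ 35.7 107.2] 9 63 91 121
w 457 [103.5 162.8] 73 119 145 194
w 437 [254.2 175.3] 244 264 162 188
exp [[254.9, 177.5], [254.7, 169.1]]
110 99999999999999999999999999999999999999999999998888
115 99999999999999999999999999999999999999999999988888
120 99999999999999999999999999888888889999999999888888
125 99999999999999999999753333333688888888898888888888
130 99999999999999999843345556554333588888888888888888
135 99999999999999995357888888888876437888888888888888
140 99999999999999846888888888888777764788888888888888
145 99999999999999578888888888888777777678888888888888
150 99999999999996888888888888888777777767888899988888
155 99999999999987888888888888888777777776888999998888
160 99999999999978888888888876677777777777788999999998
165 99999999999978888888883111116778888788689999999999
170 99999999999978888888871223223778888888699999999999
175 99999999979978888888853333222788888887899999999999
180 99999999999978888888862333333888888887999999999999
185 99999999999997888888
[... 1475 characters left out ...]
0000000000000101010000000000001001010011
325 00000100000010000000010233010000001000001001000110
330 00010000101000000000000333110000000000000000010110
335 11000100000000000000010333201010000001000000010000
340 01101001000000011011000333200000010001001000011101
345 10110000000000001000001333301000011000000000010110
350 11100000100101000000002333300000000000000000000000
355 00000000000000000010011332300000000000000001000100
360 01000000000010000000000000000000100000000001000000
365 00000100001010000001100000000000000000001100000010
370 00000000000000000000000100000000000000010001000000
375 01000000001000100000000000000000000000000000000101
380 00011100100110001000000000000010000000000000000000
```

send_rows([
  [0.006,0,0.2],
  [0.006,0,0.4],
  [0.006,0,0.6],
  [0.006,0,0.75],
  [0.006,0,0.84],
  [0.006,0,0.88],
  [0.006,0,0.9],
  [0.006,0,0.9],
  [0.006,0,0.9],
], turn=[0,0,0,0,0,0,0,0,0], claw=0.2)

```text
clock: 37.27
ee_pos: [453.0, 290.5, 62.8]
eef_rot: [1.0, -0.0, 0.001, -0.0]
ft_force: [0.7, 0.2, -0.0]
width: 0.597
finger_force: 0.0
```

send_rows([
  [0,0,0.013],
  [0,0,0.027],
  [0,0,0.027],
  [0,0,0.027],
], turn=[0,0,0,0])

```text
clock: 37.6
ee_pos: [452.2, 290.2, 58.1]
eef_rot: [1.0, -0.0, 0.0, -0.0]
ft_force: [-0.4, -1.2, -0.2]
width: 0.601
finger_force: 0.0
```

send_rows([
  [0,0,0.013],
  [0,0,0.026],
  [0,0,0.026],
  [0,0,0.026],
], turn=[0,0,0,0])

```text
clock: 37.93
ee_pos: [452.0, 290.1, 53.7]
eef_rot: [1.0, -0.0, -0.0, 0.0]
ft_force: [1.0, -0.3, 0.2]
width: 0.601
finger_force: 0.0
```

send_rows([
  [0,0,0.013],
  [0,0,0.026],
  [0,0,0.026],
  [0,0,0.026],
], turn=[0,0,0,0])

```text
clock: 38.27
ee_pos: [452.0, 290.1, 49.8]
eef_rot: [1.0, -0.0, -0.0, 0.0]
ft_force: [-0.8, -0.4, 0.8]
width: 0.604
finger_force: 0.0
```

send_rows([
  [0,0,0.013],
  [0,0,0.03],
  [0,0,0.03],
  [0,0,0.03],
], turn=[0,0,0,0])

```text
clock: 38.6
ee_pos: [452.0, 290.1, 45.3]
eef_rot: [1.0, -0.0, -0.0, 0.0]
ft_force: [-0.6, -0.2, 0.5]
width: 0.601
finger_force: 0.0
```

send_rows([
  [0,0,0],
  [0,0,0],
  [0,0,0],
  [0,0,0],
  [0,0,0],
  [0,0,0],
  [0,0,0],
  [0,0,0],
], turn=[0,0,0,0,0,0,0,0], claw=-1, grip_force=50)

```text
clock: 39.27
ee_pos: [452.3, 290.1, 45.7]
eef_rot: [1.0, -0.0, 0.0, 0.0]
ft_force: [-1.2, -3.2, 4.3]
width: 0.225
finger_force: 49.0
```

Knob gripped. Lift and carry.

send_rows([
  [0,0,-0.15],
  [0,0,-0.35],
  [0,0,-0.6],
  [0,0,-0.8],
  [0,0,-0.8],
  [0,0,-0.8],
], turn=[0,0,0,0,0,0])

```text
clock: 39.77
ee_pos: [453.2, 290.9, 167.0]
eef_rot: [1.0, -0.0, 0.002, -0.001]
ft_force: [-0.1, -0.0, -1.9]
width: 0.228
finger_force: 49.3
```

send_rows([
  [0.0055,0.2,0],
  [0.0055,0.4,0],
  [0.0055,0.65,0],
  [0.0055,0.933,0],
], turn=[0,0,0,0])

```text
clock: 40.1
ee_pos: [451.1, 150.6, 163.1]
eef_rot: [1.0, 0.001, -0.002, -0.0]
ft_force: [1.5, 0.5, -1.8]
width: 0.229
finger_force: 49.4
```

send_rows([
  [0.0055,0.25,0],
  [0.0055,0.5,0],
  [0.0055,0.75,0],
  [0.0055,0.933,0],
], turn=[0,0,0,0])

```text
clock: 40.43
ee_pos: [452.0, 8.9, 163.3]
eef_rot: [1.0, -0.001, -0.002, -0.0]
ft_force: [0.6, 0.2, -1.2]
width: 0.225
finger_force: 49.5
```

send_rows([
  [0.0055,0.25,0],
  [0.0055,0.5,0],
  [0.0055,0.75,0],
  [0.0055,0.933,0],
], turn=[0,0,0,0])

```text
clock: 40.77
ee_pos: [453.2, -131.0, 163.3]
eef_rot: [1.0, -0.001, -0.002, -0.001]
ft_force: [0.5, -0.5, -1.2]
width: 0.229
finger_force: 49.5
```

send_rows([
  [0.0055,0.25,0],
  [0.0055,0.5,0],
  [0.0055,0.7,0],
  [0.0055,0.85,0],
  [0.0055,0.933,0],
  [0.0055,0.933,0],
  [0.0055,0.933,0],
  [0.0055,0.933,0],
], turn=[0,0,0,0,0,0,0,0])

```text
clock: 41.43
ee_pos: [454.9, -267.1, 164.5]
eef_rot: [1.0, 0.0, -0.001, -0.001]
ft_force: [0.6, -0.3, -0.8]
width: 0.227
finger_force: 49.5
```

Run:
```python
from h import *
im,c=look("c4"); s=r.sense(); print(s["width"],s["finger_force"],s["ft_torque"])
for i in range(60,260,5): print(i,"".join(format(int(im[i,j].mean())//16,"x") for j in range(150,370,4)))
```

```text
clock 41.7333 mean [ 455.46 -267.48  165.42] std [0.16 0.37 0.3 ] F [ 1.2 -0.6 -1.6]
0.225156391762691 49.491283698007464 [ 0.00096863  0.0075737  -0.01715645]
60 9999999999999999999999996556566656999999999999999999999
65 9999999999999999999999999665656669999999999999999999999
70 9999999999999999999999999988578999999999999999999999998
75 9999999999999999999999999999999999999999999999999999988
80 9999999999999999999999999999999999999999999999999999888
85 99999999999a9999999999999999999999999999999999999988888
90 9999999999999999999999999999999999999999999999999888888
95 9999999999999999999999999999999999999999999999998888888
100 9999999999999999999999999999999999999999999999988888888
105 9999999999999999999999999999999999999999999999888888888
110 9999999999999999999999998655568999999999999888888888888
115 9999999999999999999995555555555557988888898888888888888
120 9999999999999999999556555565665555478888888888888888888
125 9999999999999999975565565665555555556888888888888888888
130 9999999999a9999a656656666655555555554588888888888888888
135 99999999999a99976666666666555554555455588888
[... 751 characters left out ...]
8888888898887777777777777649999999a99998
205 9999999999767777888888898887777777777777766999999999888
210 99999999997777777777788877777777777777777768a9999998888
215 9999999996877777777778877777777777777777777789999988888
220 9999999996877777777777777777777777777777777588999888888
225 99a9999997887777777777777656777777777777777688888888888
230 9999999988887777776666731011156447777777777688888888889
235 9988899978887777774444111101112447777777777788888888899
240 8888888988887774444422111110101044467777777778888888999
245 8888888885568774344410111111110034467766456688888899999
250 8888888864555540134411111111110034410344444488888999999
255 8888888744555411044400001122110024410134344688889999999
```

```bash
cat > fit.py <<'E'
from h import *
import sys
def arc(n,P,rad,a0,a1,chan,lo,hi):
    c=cam("wrist",np.load(f"s_{n}.npy",allow_pickle=True).item()); im=cv2.imread(f"pics/{n}.png").astype(np.float32)
    g=cv2.GaussianBlur(im[:,:,2]-im[:,:,0] if chan else im.mean(2),(0,0),1); P=np.array(P,float); k=0
    for _ in range(4):
        pts=[]
        for a in np.radians(np.arange(a0,a1,3)):
            rr=np.arange(rad+lo,rad+hi,.25); w=proj(c,P+np.c_[rr*np.cos(a),rr*np.sin(a),0*rr]).astype(np.float32)
            d=np.abs(np.gradient(cv2.remap(g,w[:,:1],w[:,1:],1)[:,0])); i=d.argmax(); pts.append(P[:2]+rr[i]*np.array([np.cos(a),np.sin(a)]))
        pts=np.array(pts); o,R0=circ(pts); e=np.abs(np.hypot(*(pts-o).T)-R0); o,R0=circ(pts[e<=np.quantile(e,.75)]); P[:2]=o
    print(n,"fit",o.round(2),"r",R0.round(1),"res",np.quantile(e,.75).round(2)); return o
E
python3 - <<'E'
from fit import *
for n,tz,rad,zr in (("m2",127.35-9.3+45,25.3,0),("l2",125.5-7.4+45,33.3,0),("c4",165.4-45.7+60,42,0)):
    arc(n,[455,-270.6,14],60,-60,61,1,-8,6)
    p=np.load(f"s_{n}.npy",allow_pickle=True).item()["ee_pos"]
    if n=="c4": arc(n,[p[0],p[1],tz],rad,-75,76,0,-5,6); arc(n,[p[0],p[1],tz],rad,40,100,0,-5,6); arc(n,[p[0],p[1],tz],rad,-100,-40,0,-5,6)
    else: ring(cv2.imread(f"pics/{n}.png"),cam("wrist",np.load(f"s_{n}.npy",allow_pickle=True).item()),[p[0],p[1],tz],rad-1,-5,5)
E
```

```text
m2 fit [ 456.51 -270.61] r 58.1 res 0.23
ring [ 455.1 -268.3] r 23.7 n 41 res 0.44
l2 fit [ 455.74 -270.36] r 58.2 res 0.24
ring [ 454.2 -267.4] r 31.6 n 45 res 0.92
c4 fit [ 456.2  -270.51] r 57.8 res 0.24
c4 fit [ 454.74 -266.68] r 41.4 res 0.62
c4 fit [ 485.24 -198.97] r 16.3 res 4.8
c4 fit [ 489.45 -337.82] r 17.6 res 4.99
```

send_rows([
  [0.005,0.019,0.1],
  [0.005,0.019,0.2],
  [0.005,0.019,0.28],
  [0.005,0.019,0.34],
  [0.005,0.019,0.4],
  [0.005,0.019,0.46],
  [0.005,0.019,0.52],
  [0.005,0.019,0.58],
  [0.005,0.019,0.64],
  [0.005,0.019,0.66],
], turn=[0,0,0,0,0,0,0,0,0,0])

```text
clock: 42.62
ee_pos: [455.5, -271.1, 64.9]
eef_rot: [1.0, -0.0, -0.001, -0.001]
ft_force: [0.4, 0.4, -1.3]
width: 0.225
finger_force: 49.5
```

send_rows([
  [0,0,0.006],
  [0,0,0.013],
  [0,0,0.02],
  [0,0,0.026],
  [0,0,0.026],
  [0,0,0.026],
], turn=[0,0,0,0,0,0])

```text
clock: 43.12
ee_pos: [456.3, -271.8, 62.9]
eef_rot: [1.0, -0.0, 0.0, 0.0]
ft_force: [1.0, -0.0, -1.7]
width: 0.234
finger_force: 49.5
```

send_rows([
  [0,0,0.007],
  [0,0,0.013],
  [0,0,0.013],
  [0,0,0.013],
], turn=[0,0,0,0])

```text
clock: 43.45
ee_pos: [456.1, -271.7, 60.6]
eef_rot: [1.0, -0.0, -0.0, -0.0]
ft_force: [0.4, 0.1, -1.5]
width: 0.225
finger_force: 49.5
```

send_rows([
  [0,0,0.006],
  [0,0,0.006],
  [0,0,0.006],
], turn=[0,0,0])

```text
clock: 43.7
ee_pos: [456.2, -271.8, 59.8]
eef_rot: [1.0, -0.0, 0.0, 0.0]
ft_force: [0.4, 0.1, -1.2]
width: 0.223
finger_force: 49.5
```

send_rows([
  [0,0,0.006],
  [0,0,0.006],
  [0,0,0.006],
], turn=[0,0,0])

```text
clock: 43.95
ee_pos: [456.5, -272.3, 59.5]
eef_rot: [1.0, -0.0, 0.0, 0.001]
ft_force: [-1.0, -0.8, 3.9]
width: 0.229
finger_force: 50.0
```

send_rows([
  [0,0,0.005],
  [0,0,0.005],
  [0,0,0.005],
], turn=[0,0,0])

```text
clock: 44.2
ee_pos: [456.6, -272.7, 59.3]
eef_rot: [1.0, -0.0, 0.001, 0.001]
ft_force: [-2.7, -1.4, 9.1]
width: 0.23
finger_force: 50.4
```

Contact at exactly 14 mm above the counter height, so the cover is seated. Release, rise and check.

send_rows([
  [0,0,0],
  [0,0,0],
  [0,0,0],
  [0,0,0],
  [0,0,0],
  [0,0,0],
  [0,0,0],
], turn=[0,0,0,0,0,0,0], claw=0.2)

```text
clock: 44.78
ee_pos: [456.1, -271.6, 58.0]
eef_rot: [1.0, -0.0, -0.0, -0.0]
ft_force: [1.7, -0.6, 0.1]
width: 0.603
finger_force: 0.0
```

send_rows([
  [0,0,-0.1],
  [0,0,-0.3],
  [0,0,-0.6],
  [0,0,-0.92],
  [0,0,-0.92],
  [0,0,-0.92],
  [0,0,-0.92],
  [0,0,-0.92],
], turn=[0,0,0,0,0,0,0,0])

```text
clock: 45.45
ee_pos: [455.4, -271.0, 194.6]
eef_rot: [1.0, -0.0, -0.001, -0.001]
ft_force: [0.3, -0.3, -0.7]
width: 0.603
finger_force: 0.0
```

Run:
```python
from fit import *
look("c5"); arc("c5",[455,-270.6,14],60,-60,61,1,-8,6); arc("c5",[455,-270.6,14],60,-50,51,1,-5,5)
arc("c5",[454.6,-270.6,74],42,0,358,0,-5,6); arc("c5",[454.6,-270.6,74],42,90,270,0,-5,6); arc("c5",[454.6,-270.6,74],42,-75,76,0,-4,5)
arc("c5",[454.6,-270.6,104],11,100,260,1,-4,4)
im=cv2.imread("pics/c5.png")
for i in range(110,240,5): print(i,"".join(format(int(im[i,j].mean())//16,"x") for j in range(180,330,3)))
```

```text
clock 45.75 mean [ 455.45 -271.1   194.52] std [0.22 0.21 0.34] F [ 0.8 -0.8  0.3]
c5 fit [ 455.41 -270.73] r 58.2 res 0.31
c5 fit [ 456.12 -270.97] r 57.5 res 0.17
c5 fit [ 455.   -272.31] r 40.4 res 1.95
c5 fit [ 462.68 -273.98] r 44.0 res 2.15
c5 fit [ 457.12 -271.78] r 38.9 res 0.41
c5 fit [ 455.41 -271.75] r 9.5 res 0.18
110 999999a99999999a9996544555545568999999999999998888
115 99999999999999996555556566655666558999999999988888
120 99999999999998555555665555555555666579999988888888
125 a99a999999a965666665665544444555555555888888888888
130 99999a99a99566665654333334343334455455488888888888
135 9a99a999a95666665334567888877654335555548888888888
140 99a99999966666643678899989887888763455555888888888
145 999aa99a865555468889889998778877787555555788888888
150 99999999655555788988898988777877778765555588888888
155 99999999555557888889899988777777777776555488888888
160 99999999556669898889998888777777777777555488899999
165 a999a999666588888889898853577777777777744589999a99
170 99999999756688888888883111114777877777744699999999
175 9a9a99a99556898888898712222217777777777549aa99a999
180 99a9a9a9a95588988888863232222677777777648999aa9a99
185 aa999999998578888889863333322677777777579aa99a9999
190 9a9999a9a9a9588888898853333347777777768888999a999a
195 99999999999997888889888876677777777768888888999999
200 99999997699966678888888877777776677578888888889a9a
205 999a96666656666666666655777777644444458888888889a9
210 aa996666666666666665544344464444444554788888888889
215 99996666666666666666665445554444444444788888888888
220 99996666666566666665544444444544444444788888888888
225 99996667666655666644444444444457888644788888888888
230 9a9a9966666666665454444544444478888888888888888888
235 999a9666666556555454444454544478888888888888888888
```

The cover reads (455.4,−271.8) against the board at (455.4,−270.8), so it is seated and centred to about 1 mm. The gripper is clear.

```bash
python3 -c "
from bench import r
print(r.finish_job())"
```

```text
the job is handed in; nothing more can be done
None
```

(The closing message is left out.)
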